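# Fold out the crank and clamp the clear box

### The job

Fold the orange crank handle of the holding fixture up into its upright working position, and only then crank clockwise (seen from above) until the clear box on the bed is pinched snugly between the moving jaw and the back jaw, firmly enough to stay held but gently enough not to crack the acrylic. Leave the handle standing up and let go; do not push the box or the jaw by hand, and leave everything else on the cart where it is.

Things in the scene. Friction and masses are not known exactly. Their poses are not given: they have to be found in the camera images.
- fixture: Fixture bolted to the cart; origin under the centre of its grey bed (110 x, 330 y, 16 mm thick). Along the bed's +y: teal gearbox (88 x 80 mm, top 66 mm over the cart, centre y -100 mm) with crank on top, moving jaw, clear box, back jaw. The back jaw (74 mm wide, 26 thick, 60 high) is locked at a setting that varies and is not measured: its face is at y +65 to +85 mm.
- crank_axis (a point): Point on the crank's vertical turning axis, fixed to the fixture at its (0, -100) mm, 99 mm above the cart (the height of the handle's hinge). Its axes are those of the fixture.
- crank (a joint): Crank angle, rad: 0 at the start, arm (16 mm wide, top 88 mm over the cart, 66 mm long) along the fixture's +x; grows clockwise from above, stop at 4.5. Each rad moves the jaw 20 mm to the fixture's +y. Turning takes about 0.25 N m (4 N at the handle, 60 mm from the axis); each 3 N of squeeze adds 1 N. Friction holds it when let go; squeeze over about 12 N eases back to 12.
- handle (a joint): Fold angle, rad: 0 = lying on the crank arm, pointing from its hinge at the arm's outer end back to the crank axis; 1.57 = upright, at its stop. Swings up and outwards in the arm's vertical plane. The hinge is stiff (0.15 N m, about 4 N at the grip) and stays where it is left; about 4 N inwards at the grip folds it again. At the start it stands 0 to 0.35.
- handle_hinge (a point): Hinge of the handle at the outer end of the crank arm: 60 mm from the crank axis, 99 mm above the cart. Its axes turn with the handle: -x along the handle from hinge to free end, y along the hinge pin.
- handle_grip (a point): Point on the centre line of the orange handle sleeve, 40 mm from the hinge. The sleeve: 22 mm diameter, from 12 to 62 mm from the hinge, spins freely about its length. Folded, the centre line is level, 99 mm above the cart; upright, the free end is 161 mm above it. -x along the handle to the free end, y along the hinge pin (level).
- jaw: Moving aluminium jaw, 74 mm wide, top 60 mm above the cart, axes as the fixture; origin at the lower edge of its front face, 50 mm to the -y side of the fixture's centre at the start. Slides to the fixture's +y as the crank turns. Carries a black rubber pad whose face is 20 mm ahead (+y) of the origin and springs back 1 mm per 4 N of squeeze (10 mm at most).
- cube: Clear acrylic flip-top box, 50 x 50 x 50 mm, about 0.12 kg, brass bits inside, standing loose on the bed between the jaws (underside 16 mm above the cart); origin at the centre of its underside. It slides ahead of the jaw and squares itself up. A squeeze of more than 35 N cracks it; 5 N or more holds it.
- spare_cube: A second clear acrylic box, 50 mm, dark bits inside, on the cart top beyond the fixture; leave it. Origin on its underside, about mid-length.
- loose_pliers: Pliers with black grips, about 135 mm long, 50 wide, 20 high, lying in front of the fixture; leave them. Origin on its underside, about mid-length.
- plier_rack: Grey slotted rack with four stainless pliers, 90 x 210 mm, 121 mm high; leave it. Origin on its underside, about mid-length.
- tray: Blue silicone tray, 150 x 200 x 20 mm; leave it. Origin on its underside, about mid-length.
- screwdriver: Green screwdriver, 160 mm, in the blue tray; leave it. Origin on its underside, about mid-length.
- grabber: Press-button grabber tool, 470 mm long, 26 mm high, lying along y at the far side; leave it. Origin on its underside, about mid-length.
- jar: Amber jar, 60 mm wide, 75 mm high; leave it. Origin on its underside, about mid-length.
- clamp_block: Wooden block 50 x 80 x 30 mm; leave it. Origin on its underside, about mid-length.

How it is judged:
By the outcome, as a careful person would: the job done as asked, in the order asked, and still so for the second after the job is handed in, with the robot touching nothing.
It also fails if it takes over 72 s, if anything falls off the work surface, if the arm or the gripper's body presses on something with over 40 N, if the wrist force passes 120 N, or if a joint passes its speed limit or range.

### The arm

A 7-joint arm with a two-finger parallel gripper is mounted at the origin on the work surface. World frame = base frame: x ahead of the robot, y to its left, z up, the work surface at z = 0. Lengths are in m, angles in rad, forces in N, time in s.
With the tool pointing down it reaches from about 0.4 to 0.9 m from the base axis. Payload 5.6 kg.
Tool frame: the origin (TCP) lies between the finger pads; the fingertips stand 8 mm ahead of it and the grasp point (between the pads) lies 11 mm behind it; z points along the fingers, x is the direction in which the jaws open and shut, and the axes are right-handed (so a half turn about z gives the same grasp; the last joint's range is limited). The gripper opens to 92 mm and grips with 3 to 60 N. Pads are 20 mm wide; open, the fingers measure 128 mm over their backs; the gripper's body (75 mm by 189 mm) begins 69 mm behind the grasp point.
Start: joints at [-1.376, 0.468, -0.012, 1.603, 0.006, 1.071, -0.056], TCP at [0.153, 0.632, 0.183] pointing down, gripper open.
Joint ranges: [-2.53, 2.53], [-0.31, 2.02], [-1.57, 1.55], [0.28, 2.44], [-1.29, 4.43], [0.15, 1.84], [-2.92, 2.92]. Speed limits (rad/s): [2.57, 2.57, 3.14, 3.14, 3.14, 3.14, 3.14].

### API

Orientations are given as a rotation vector (axis times angle).
In Python, from bench import telemetry, cams, arm gives the robot as it stands.
- The arm moves only by the tool drive_tool, never from a script. Its argument "plan" is a list of rows, each an object of numbers: "ax", "ay", "az": the turn, a rotation vector about the tool's x, y, z in rad; "dx", "dy", "dz": the shift along the tool's x, y, z in mm; "jaw": the opening, from 0 (shut) to 1 (fully open). In form: [{"ax": .., "ay": .., "az": .., "dx": .., "dy": .., "dz": .., "jaw": ..}, ...]. A call has 1 to 10 rows; each row is the pose to reach, as a shift and turn from the pose commanded when the call began, along the tool's axes at that moment; what a row does not reach only later rows make up. A row lasts 1/8 s, in which the tool goes at most 62.5 mm and 10.7 degrees, less where a joint would pass 70% of its speed; a pose out of reach is approached as far as the arm can. A call with a gripper value outside its range is refused whole. The fingers move at their own pace and stop on an object; the grip force is fixed at half the most. Time passes only in rows, so rows that repeat a pose let the fingers close. It gives the time, the measured TCP pose, the force and the opening at its end, in the units of the state.
- telemetry.state(): the state, without advancing time (a new reading comes with each control period).
- cams.capture(name): name is "scene" or "top" or "wrist"; returns (picture, depth): 400x640x3 uint8, red, green, blue; 400x640 float32, m along the optical axis (not along the pixel's ray), 0 where there is no reading.
- cams.camera_info(name): a dict with "K" (3x3 intrinsics, pixels), "cam_to_world" (4x4, takes a point from camera to world coordinates); the wrist camera has in their place "hand_eye" (4x4, takes a point from camera to tool coordinates, whose origin is the TCP and whose axes are the tool frame's). Camera axes: x right, y down, z forward; pixel columns grow to the right and rows downward; lengths in m; the calibration is good to about 2 mm. A picture is of the moment at which its call begins: read the wrist's pose just before it. camera_info takes no time and is no camera call.
- arm.sign_off(): hands the job in, once; it reports no verdict.
The state is a dict: "time_s": time; "joints": joint angles; "dq": joint speeds; "joint_efforts": joint torques, N m; "position": TCP position; "ee_rot": TCP orientation; "force": force on the tool from outside, world axes, zero at the start; "torque": the same for the moment, N m; "gripper_width": finger opening in m.
Only numpy, scipy, OpenCV 4.12 (cv2) and the standard library are available. Lean on these libraries where they do the work, as an engineer would, in place of code of your own. Each camera call takes 0.05 s, during which the arm holds its last target.

## Working session

There is one attempt and no reset: what is moved stays moved. The work goes in short steps, Python scripts to look and compute and a tool call to move; the robot and the scene stay as the last step left them, time stands still between calls to the robot, and variables do not carry over. Pictures are saved under pics/ and viewed, and the job is handed in when it is done.

Besides the shell and the picture viewer there is one more tool, called after "Call:" as name([rows], argument=value, ...), one row to a line, values as JSON. drive_tool: Moves the arm, as the interface text tells. Its arguments: {"type":"object","properties":{"plan":{"type":"array"}},"required":["plan"]}

```bash
mkdir -p pics; ls
python3 - <<'E'
from bench import telemetry,cams
import cv2,numpy as np
print(telemetry.state())
for n in ("scene","top"):
    p,d=cams.capture(n); cv2.imwrite(f"pics/{n}0.png",p[:,:,::-1]); np.savez(f"{n}0.npz",p=p,d=d)
    i=cams.camera_info(n); print(n,i)
print(cams.camera_info("wrist"))
E
```

```text
pics
{'time_s': 0.0, 'joints': array([-1.37600202,  0.4683916 , -0.01158999,  1.60364541,  0.00601376,
        1.07143723, -0.05633883]), 'dq': array([ 3.34976100e-05,  9.75532058e-04, -9.54910097e-04,  1.75984865e-05,
       -1.12550572e-03, -3.03246941e-04,  1.78794617e-05]), 'joint_efforts': array([-5.28036544e-04, -5.20567560e+01, -1.29386183e-02, -2.43751788e+01,
       -5.67542645e-02,  1.69822178e-02,  1.41296882e-04]), 'position': array([0.1530419 , 0.63103693, 0.18222206]), 'ee_rot': array([ 2.46837828e+00,  1.94134910e+00, -2.13153712e-03]), 'force': array([-0.26622872, -0.99114666,  0.38915533]), 'torque': array([ 0.0162978 , -0.05320996,  0.05090512]), 'gripper_width': 0.09199607332050837}
scene {'K': array([[421.45179691,   0.        , 317.06789645],
       [  0.        , 421.45179691, 201.06889369],
       [  0.        ,   0.        ,   1.        ]]), 'cam_to_world': array([[-0.26943951,  0.53738125, -0.79913938,  1.49779655],
       [ 0.9629037 ,  0.16308101, -0.21499081,  0.23168563],
       [ 0.01479242, -0.82742128, -0.56138686,  0.72471985],
       [ 0.        ,  0
[... 281 characters left out ...]

       [-0.9995397 ,  0.0272231 , -0.01339029,  0.00414573],
       [ 0.00927349, -0.1460831 , -0.98922886,  1.38742648],
       [ 0.        ,  0.        ,  0.        ,  1.        ]])}
{'K': array([[321.16140033,   0.        , 324.6189431 ],
       [  0.        , 321.16140033, 201.57939605],
       [  0.        ,   0.        ,   1.        ]]), 'hand_eye': array([[ 9.99999884e-01,  4.58391419e-04,  1.44770852e-04,
         6.73677382e-04],
       [-4.79777310e-04,  9.70467494e-01,  2.41231451e-01,
        -6.64991373e-02],
       [-2.99169784e-05, -2.41231493e-01,  9.70467602e-01,
        -2.02024020e-01],
       [ 0.00000000e+00,  0.00000000e+00,  0.00000000e+00,
         1.00000000e+00]])}
```

View pics/scene0.png

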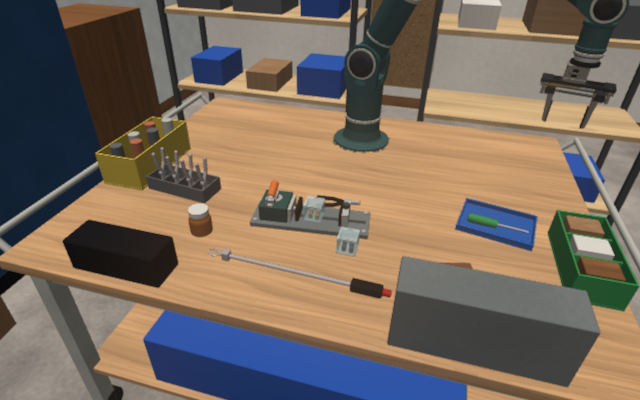

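View pics/top0.png

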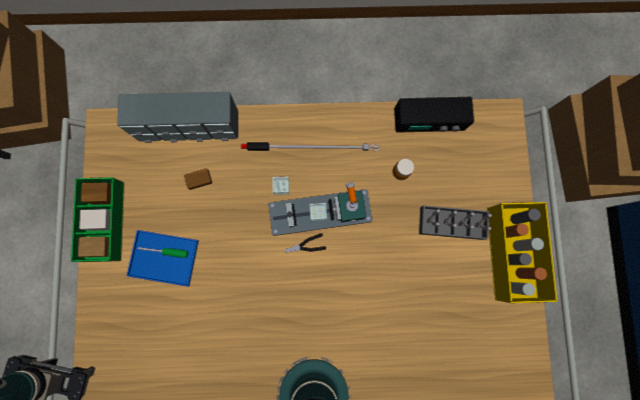

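Run:
```python
import cv2,numpy as np
a=np.load("top0.npz")['p'][165:255,250:390,::-1]
cv2.imwrite("pics/top0c.png",cv2.resize(a,None,fx=5.7,fy=5.7,interpolation=cv2.INTER_CUBIC))
a=np.load("scene0.npz")['p'][165:255,240:380,::-1]
cv2.imwrite("pics/scene0c.png",cv2.resize(a,None,fx=5.7,fy=5.7,interpolation=cv2.INTER_CUBIC))
```

```text
(no output)
```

View pics/top0c.png

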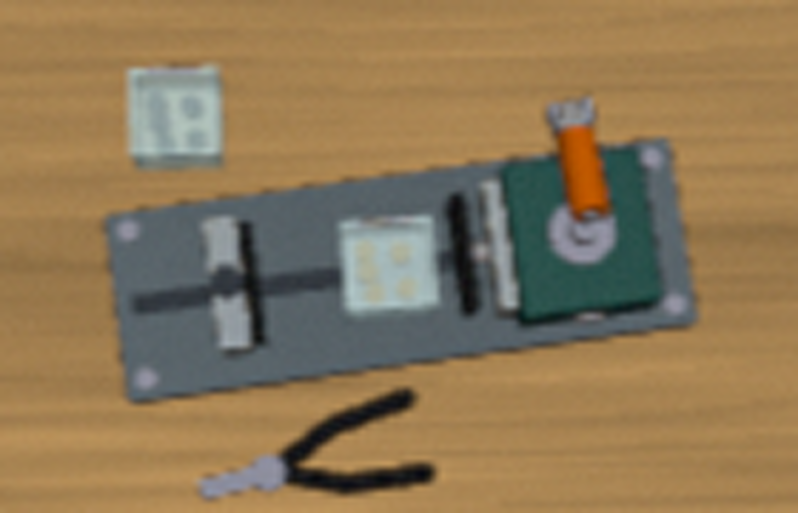

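View pics/scene0c.png

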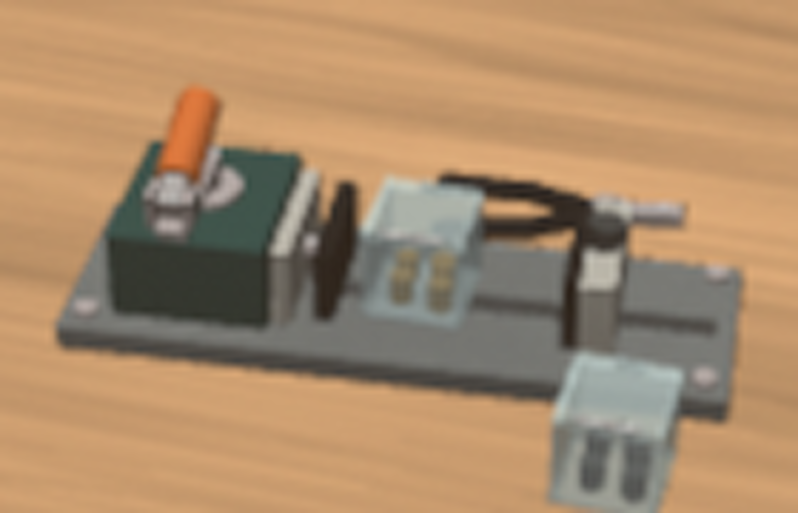

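```bash
cat > h.py <<'E'
import numpy as np
from bench import telemetry,cams
def ray(n,u,v,z,info=None,T=None):
    i=info or cams.camera_info(n); K=i['K']; T=i['cam_to_world'] if T is None else T
    d=T[:3,:3]@np.linalg.solve(K,[u,v,1]); o=T[:3,3]
    return o+d*(z-o[2])/d[2]
def proj(n,P,T=None):
    i=cams.camera_info(n); T=i['cam_to_world'] if T is None else T
    p=T[:3,:3].T@(np.asarray(P)-T[:3,3]); q=i['K']@p; return q[:2]/q[2]
E
python3 - <<'E'
from h import *
f=lambda x,y,ox=250,oy=165:((x+.5)/5.7-.5+ox,(y+.5)/5.7-.5+oy)
C=[ray("top",*f(*c),.016) for c in [(107,215),(668,140),(693,322),(133,402)]]
print(np.round(C,4))
C=np.array(C);print(C.mean(0))
ly=(C[0]+C[3]-C[1]-C[2])/2; lx=(C[0]+C[1]-C[2]-C[3])/2
print(np.linalg.norm(ly),np.linalg.norm(lx),np.arctan2(-ly[0],ly[1]),np.arctan2(lx[1],lx[0]))
S=[ray("scene",*f(*c,240),.016) for c in [(58,327),(742,268),(728,403)]]
print(np.round(S,4))
d=np.load("top0.npz")['d'];
E
```

```text
[[ 0.6034  0.1318  0.016 ]
 [ 0.6383 -0.1924  0.016 ]
 [ 0.5324 -0.2016  0.016 ]
 [ 0.4958  0.1185  0.016 ]]
[ 0.56748885 -0.03592492  0.016     ]
0.32413064584817597 0.10734409648862983 0.11056415599283563 0.10531549051559963
[[ 0.6429 -0.191   0.016 ]
 [ 0.4969  0.1211  0.016 ]
 [ 0.6072  0.1334  0.016 ]]
```

Call:
drive_tool([
  {"dx": -60,"dy": 50,"dz": -120,"jaw": 1},
  {"dx": -567,"dy": 549,"dz": -170,"az": -0.346,"jaw": 1},
  {"dx": -567,"dy": 549,"dz": -170,"az": -0.346,"jaw": 1},
  {"dx": -567,"dy": 549,"dz": -170,"az": -0.346,"jaw": 1},
  {"dx": -567,"dy": 549,"dz": -170,"az": -0.346,"jaw": 1},
  {"dx": -567,"dy": 549,"dz": -170,"az": -0.346,"jaw": 1},
  {"dx": -567,"dy": 549,"dz": -170,"az": -0.346,"jaw": 1},
  {"dx": -567,"dy": 549,"dz": -170,"az": -0.346,"jaw": 1},
  {"dx": -567,"dy": 549,"dz": -170,"az": -0.346,"jaw": 1},
  {"dx": -567,"dy": 549,"dz": -170,"az": -0.346,"jaw": 1},
])

```text
invalid input
```

Call:
drive_tool([
  {"ax": 0,"ay": 0,"az": 0,"dx": -60,"dy": 50,"dz": -120,"jaw": 1},
  {"ax": 0,"ay": 0,"az": -0.346,"dx": -567,"dy": 549,"dz": -170,"jaw": 1},
  {"ax": 0,"ay": 0,"az": -0.346,"dx": -567,"dy": 549,"dz": -170,"jaw": 1},
  {"ax": 0,"ay": 0,"az": -0.346,"dx": -567,"dy": 549,"dz": -170,"jaw": 1},
  {"ax": 0,"ay": 0,"az": -0.346,"dx": -567,"dy": 549,"dz": -170,"jaw": 1},
  {"ax": 0,"ay": 0,"az": -0.346,"dx": -567,"dy": 549,"dz": -170,"jaw": 1},
  {"ax": 0,"ay": 0,"az": -0.346,"dx": -567,"dy": 549,"dz": -170,"jaw": 1},
  {"ax": 0,"ay": 0,"az": -0.346,"dx": -567,"dy": 549,"dz": -170,"jaw": 1},
  {"ax": 0,"ay": 0,"az": -0.346,"dx": -567,"dy": 549,"dz": -170,"jaw": 1},
  {"ax": 0,"ay": 0,"az": -0.346,"dx": -567,"dy": 549,"dz": -170,"jaw": 1},
])

```text
time_s: 1.35
position: [0.4519, 0.121, 0.3225]
ee_rot: [-2.098, -2.338, -0.001]
force: [1.2, 0.1, 0.4]
gripper_width: 0.0916
```

Call:
drive_tool([
  {"ax": 0,"ay": 0,"az": 0,"dx": -180,"dy": 79,"dz": -28,"jaw": 1},
  {"ax": 0,"ay": 0,"az": 0,"dx": -180,"dy": 79,"dz": -28,"jaw": 1},
  {"ax": 0,"ay": 0,"az": 0,"dx": -180,"dy": 79,"dz": -28,"jaw": 1},
  {"ax": 0,"ay": 0,"az": 0,"dx": -180,"dy": 79,"dz": -28,"jaw": 1},
  {"ax": 0,"ay": 0,"az": 0,"dx": -180,"dy": 79,"dz": -28,"jaw": 1},
])

```text
time_s: 1.98
position: [0.5491, -0.0475, 0.3495]
ee_rot: [-2.099, -2.336, 0.001]
force: [0.7, 0.4, 1.1]
gripper_width: 0.092
```

```bash
cat >> h.py <<'E'
import cv2
from scipy.spatial.transform import Rotation as R
def shot(n,name):
    s=telemetry.state(); p,d=cams.capture(n)
    T=np.eye(4); T[:3,:3]=R.from_rotvec(s['ee_rot']).as_matrix(); T[:3,3]=s['position']
    if n=="wrist": T=T@cams.camera_info(n)['hand_eye']
    else: T=cams.camera_info(n)['cam_to_world']
    np.savez(name+".npz",p=p,d=d,T=T); cv2.imwrite(f"pics/{name}.png",p[:,:,::-1]); return s,p,d,T
E
python3 -c "
from h import *
s,p,d,T=shot('wrist','w1');print(s['position'],s['ee_rot'],s['joints'],s['force'])"
```

```text
[ 0.54914391 -0.04748837  0.34951342] [-2.09864320e+00 -2.33646985e+00  1.21284748e-03] [-0.43789647  0.17313307  0.54306163  1.654622   -0.091524    1.34054351
  1.79752091] [0.68036426 0.36282243 1.0859852 ]
```

View pics/w1.png

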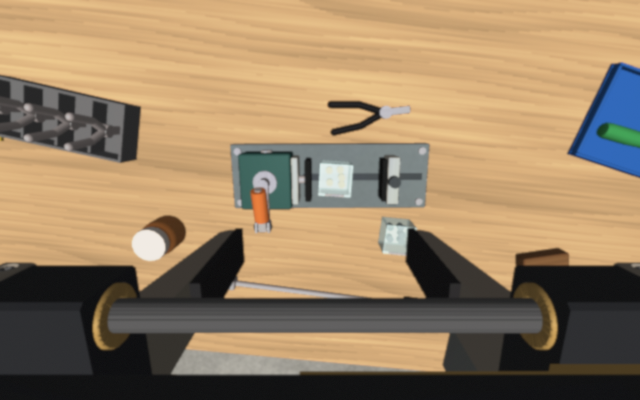

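Run:
```python
import cv2,numpy as np
a=np.load("w1.npz")['p'][130:245,222:437,::-1]
cv2.imwrite("pics/w1c.png",cv2.resize(a,(0,0),fx=3.7,fy=3.7,interpolation=cv2.INTER_CUBIC))
```

```text
(no output)
```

View pics/w1c.png

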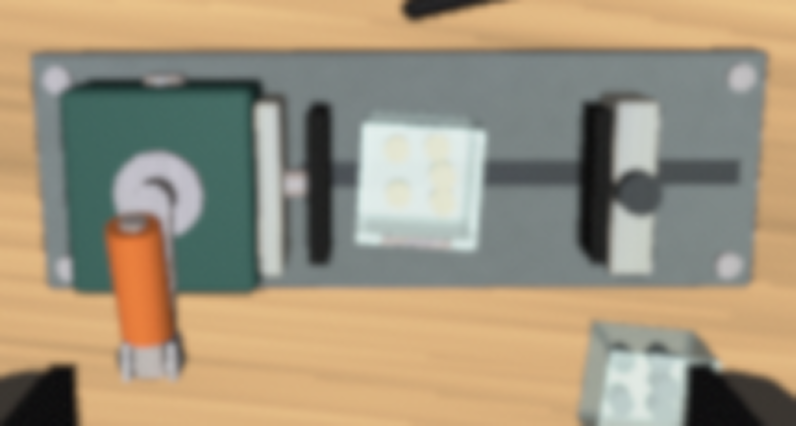

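Run:
```python
from h import *
T=np.load("w1.npz")['T']; D=np.load("w1.npz")['d']
f=lambda x,y,ox=222,oy=130:((x+.5)/3.7-.5+ox,(y+.5)/3.7-.5+oy)
C=np.array([ray("wrist",*f(*c),.016,T=T) for c in [(766,52),(33,52),(47,287),(752,285)]])  # near-robot side first
print(np.round(C,4)); c=C.mean(0);print(c)
ly=(C[0]+C[3]-C[1]-C[2])/2; lx=(C[2]+C[3]-C[0]-C[1])/2
yaw=np.arctan2(-ly[0],ly[1]);print(np.linalg.norm(ly),np.linalg.norm(lx),yaw,np.arctan2(lx[1],lx[0]))
ex=np.array([np.cos(yaw),np.sin(yaw)]);ey=np.array([-ex[1],ex[0]])
def fx(P): q=P[:2]-c[:2]; return np.round([q@ex*1e3,q@ey*1e3],1)
for n,px,z in [("hub",(160,195),.08),("hinge",(152,352),.099),("free",(132,228),.115),("backjaw top L",(612,100),.06),("bj topL2",(608,272),.06),("bj top R",(658,100),.06),("pad top R edge",(332,105),.06),("jaw top",(285,100),.06),("jaw topL",(262,275),.06),("boxL top",(362,180),.066),("boxR top",(483,190),.066)]:
    u,v=f(*px); print(n,fx(ray("wrist",u,v,z,T=T)),D[int(round(v)),int(round(u))], end=' ')
    dd=D[int(round(v)),int(round(u))]; K=cams.camera_info("wrist")['K']; P=T[:3,:3]@(np.linalg.solve(K,[u,v,1])*dd)+T[:3,3]; print(fx(P),round(P[2],4))
```

```text
[[ 0.4992  0.1197  0.016 ]
 [ 0.5342 -0.2043  0.016 ]
 [ 0.6417 -0.1937  0.016 ]
 [ 0.6055  0.133   0.016 ]]
[ 0.57015145 -0.03631904  0.016     ]
0.32726546069760953 0.10759286365368484 0.10904556964115512 0.11103627159960652
hub [ -1.2 -97.5] 0.4699674 [ -2.8 -95.8] 0.0886
hinge [  58.9 -100. ] 0.4641007 [ 55.6 -98. ] 0.1091
free [   4.9 -102. ] 0.4368629 [   2.9 -100. ] 0.1241
backjaw top L [-37.   86.8] 0.4992265 [-36.   88.7] 0.0503
bj topL2 [36.1 88.4] 0.5534022 [47.4 97.2] 0.0151
bj top R [-37.  105.7] 0.48886493 [-37.  105.6] 0.0607
pad top R edge [-35.1 -28.6] 0.53382325 [-30.4 -30.4] 0.016
jaw top [-37.2 -47.9] 0.52828926 [-33.1 -51.1] 0.021
jaw topL [ 37.2 -59.3] 0.51087826 [ 38.1 -59.6] 0.0566
boxL top [ -4.8 -16.3] 0.4900719 [ -5.1 -16.3] 0.0673
boxR top [-0.6 33.8] 0.54185665 [ 8.2 38.1] 0.0173
```

Call:
drive_tool([
  {"ax": 0,"ay": 0,"az": 0,"dx": -92,"dy": 38,"dz": 100,"jaw": 1},
  {"ax": 0,"ay": 0,"az": 0,"dx": -92,"dy": 38,"dz": 159,"jaw": 0.8},
  {"ax": 0,"ay": 0,"az": 0,"dx": -92,"dy": 38,"dz": 159,"jaw": 0.6},
  {"ax": 0,"ay": 0,"az": 0,"dx": -92,"dy": 38,"dz": 159,"jaw": 0.6},
  {"ax": 0,"ay": 0,"az": 0,"dx": -92,"dy": 38,"dz": 159,"jaw": 0.6},
  {"ax": 0,"ay": 0,"az": 0,"dx": -92,"dy": 38,"dz": 159,"jaw": 0.6},
])

```text
time_s: 2.78
position: [0.5985, -0.1333, 0.1938]
ee_rot: [2.094, 2.339, 0.006]
force: [-0.2, 0.3, -0.4]
gripper_width: 0.0556
```

```bash
python3 -c "
from h import *
s,p,d,T=shot('wrist','w2');print(s['position'],s['ee_rot'],s['joints'],s['force'])"
```

```text
[ 0.59851695 -0.13330094  0.19381368] [2.0937059  2.33870029 0.00551704] [-0.25360137  0.42202113  0.55545089  1.72018148 -0.25151649  1.06657238
  2.06544784] [-0.24890389  0.32070919 -0.42620344]
```

View pics/w2.png

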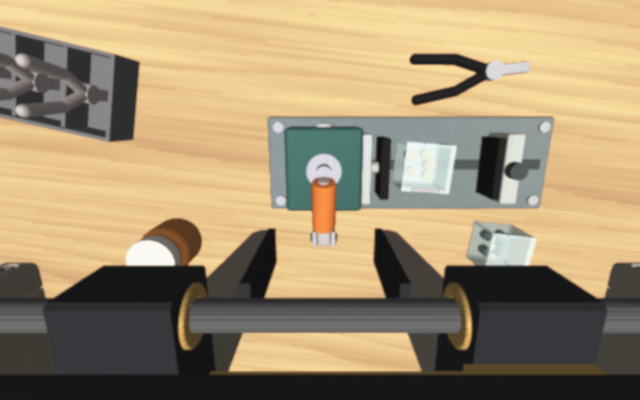

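Run:
```python
from h import *
a=np.load('w2.npz');T=a['T'];D=a['d'];K=cams.camera_info("wrist")['K'];H=cams.camera_info("wrist")['hand_eye']
cv2.imwrite("pics/w2c.png",cv2.resize(a['p'][105:260,255:415,::-1],(0,0),fx=3.8,fy=3.8,interpolation=cv2.INTER_CUBIC))
for u,v in [(323,184),(323,195),(323,205),(323,215),(323,225),(323,237)]:
    q=np.linalg.solve(K,[u,v,1])*D[v,u]; print(v,np.round(H[:3,:3]@q+H[:3,3],4),np.round(T[:3,:3]@q+T[:3,3],4))
```

```text
184 [-0.001  -0.0146  0.0683] [ 0.5844 -0.1359  0.1255]
195 [-0.001  -0.0054  0.0662] [ 0.5935 -0.1349  0.1276]
205 [-0.0011  0.0042  0.0691] [ 0.6031 -0.1338  0.1247]
215 [-0.0011  0.0141  0.0719] [ 0.6129 -0.1328  0.1219]
225 [ 0.0003 -0.0663 -0.202 ] [ 0.5317 -0.1405  0.3955]
237 [-0.0012  0.0402  0.0866] [ 0.639  -0.13    0.1074]
```

View pics/w2c.png

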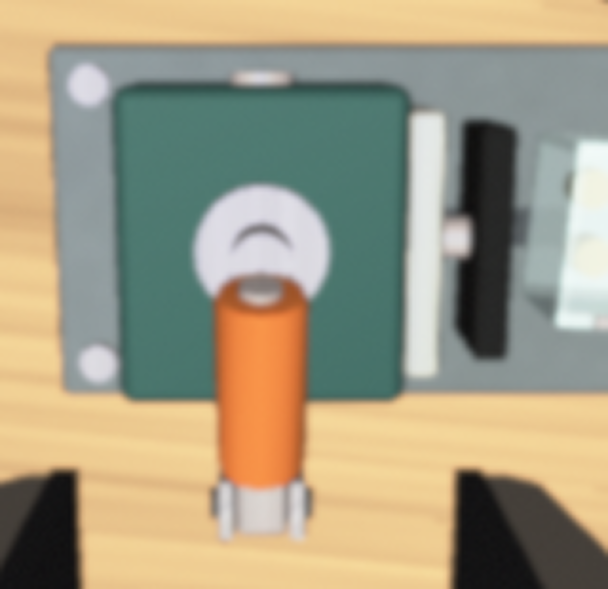

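Call:
drive_tool([
  {"ax": 0,"ay": 0,"az": 0,"dx": -1,"dy": -2,"dz": 40,"jaw": 0.6},
  {"ax": 0,"ay": 0,"az": 0,"dx": -1,"dy": -2,"dz": 80,"jaw": 0.6},
  {"ax": 0,"ay": 0,"az": 0,"dx": -1,"dy": -2,"dz": 88,"jaw": 0.6},
  {"ax": 0,"ay": 0,"az": 0,"dx": -1,"dy": -2,"dz": 88,"jaw": 0.6},
  {"ax": 0,"ay": 0,"az": 0,"dx": -1,"dy": -2,"dz": 88,"jaw": 0.3},
  {"ax": 0,"ay": 0,"az": 0,"dx": -1,"dy": -2,"dz": 88,"jaw": 0.15},
  {"ax": 0,"ay": 0,"az": 0,"dx": -1,"dy": -2,"dz": 88,"jaw": 0.15},
])

```text
time_s: 3.7
position: [0.5957, -0.1361, 0.1039]
ee_rot: [2.097, 2.338, 0.001]
force: [0.5, 0.5, 0.4]
gripper_width: 0.0273
```

```bash
python3 -c "
from h import *
s,p,d,T=shot('wrist','w3');print(s['position'],s['ee_rot'],s['force'],s['gripper_width'])
s,p,d,T=shot('scene','s3')
cv2.imwrite('pics/s3c.png',cv2.resize(p[130:255,220:390,::-1],(0,0),fx=4.5,fy=4.5,interpolation=cv2.INTER_CUBIC))"
```

```text
[ 0.59573875 -0.13610331  0.10391025] [2.09733648e+00 2.33764820e+00 1.43962207e-03] [0.47227395 0.46502092 0.38983328] 0.027346415409339145
```

View pics/w3.png

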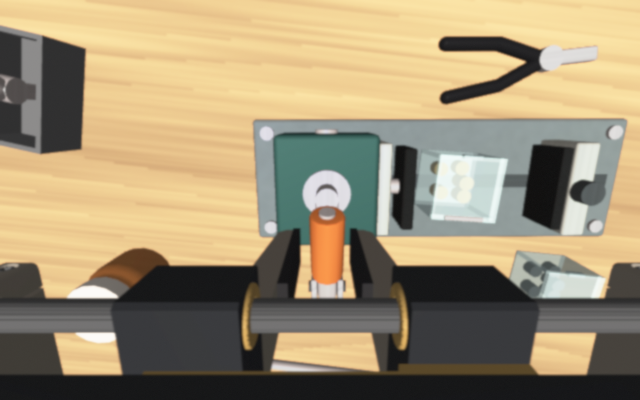

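View pics/s3c.png

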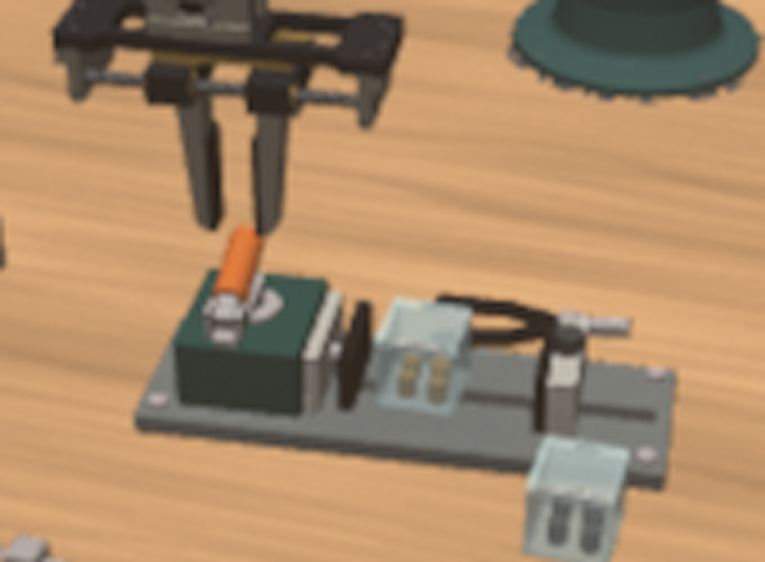

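Run:
```python
from h import *
s=telemetry.state(); p=s['position']
Rm=R.from_rotvec(s['ee_rot']).as_matrix()
for o in [(0,0,.008),(0,0,-.011),(.012,0,.008),(-.012,0,.008)]:
    P=p+Rm@np.array(o); print(o,proj("scene",P),proj("wrist",P,np.load("w3.npz")['T']))
a=np.load('s3.npz')
for (x,y) in [(240,240),(212,222),(268,232),(225,310),(250,275)]:
    u,v=int(x/4.5+220),int(y/4.5+130); q=np.linalg.solve(cams.camera_info("scene")['K'],[u,v,1])*a['d'][v,u]; print((u,v),a['T'][:3,:3]@q+a['T'][:3,3])
a=np.load('w3.npz');T=a['T'];D=a['d'];K=cams.camera_info("wrist")['K'];H=cams.camera_info("wrist")['hand_eye']
for u,v in [(326,213),(326,222),(326,230),(326,240),(326,250),(326,260),(326,270),(326,280),(298,235),(352,235)]:
    q=np.linalg.solve(K,[u,v,1])*D[v,u]; print(v,np.round(H[:3,:3]@q+H[:3,3],4),np.round(T[:3,:3]@q+T[:3,3],4))
```

```text
(0, 0, 0.008) [273.1020529  192.21640327] [324.18005551 221.03024658]
(0, 0, -0.011) [272.7967752  186.33343035] [324.14074802 230.12626245]
(0.012, 0, 0.008) [277.37443822 192.66197687] [341.68448511 221.03983832]
(-0.012, 0, 0.008) [268.84098174 191.77200963] [306.67530832 221.02065466]
(273, 183) [ 0.59558231 -0.13495387  0.12537686]
(267, 179) [ 0.60474083 -0.14778712  0.1409863 ]
(279, 181) [ 0.60503901 -0.11378913  0.14100533]
(270, 198) [ 0.63709351 -0.12877632  0.10447731]
(275, 191) [ 0.61247122 -0.12353544  0.11228021]
213 [ 0.0012 -0.0135 -0.0178] [ 0.5822 -0.1364  0.1217]
222 [ 0.0011 -0.0096 -0.0231] [ 0.5861 -0.136   0.127 ]
230 [ 0.0011 -0.0053 -0.0251] [ 0.5903 -0.1356  0.129 ]
240 [ 0.0012  0.0015 -0.0232] [ 0.5971 -0.1348  0.1271]
250 [ 0.0012  0.0091 -0.0203] [ 0.6046 -0.134   0.1243]
260 [ 0.0012  0.0168 -0.0178] [ 0.6122 -0.1331  0.1217]
270 [ 0.0012  0.0248 -0.0152] [ 0.6202 -0.1322  0.1191]
280 [ 0.0013  0.0337 -0.0114] [ 0.6291 -0.1312  0.1153]
235 [-0.0136 -0.0087 -0.043 ] [ 0.5885 -0.1506  0.1469]
235 [ 0.0147 -0.0086 -0.0426] [ 0.5855 -0.1224  0.1465]
```

Run:
```python
from h import *
a=np.load('w3.npz')['p'][190:320,230:420,::-1]
cv2.imwrite('pics/w3c.png',cv2.resize(a,(0,0),fx=4.2,fy=4.2,interpolation=cv2.INTER_CUBIC))
a=np.load('s3.npz')['p'][130:220,235:325,::-1]
cv2.imwrite('pics/s3d.png',cv2.resize(a,(0,0),fx=6.5,fy=6.5,interpolation=cv2.INTER_CUBIC))
```

```text
(no output)
```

View pics/w3c.png

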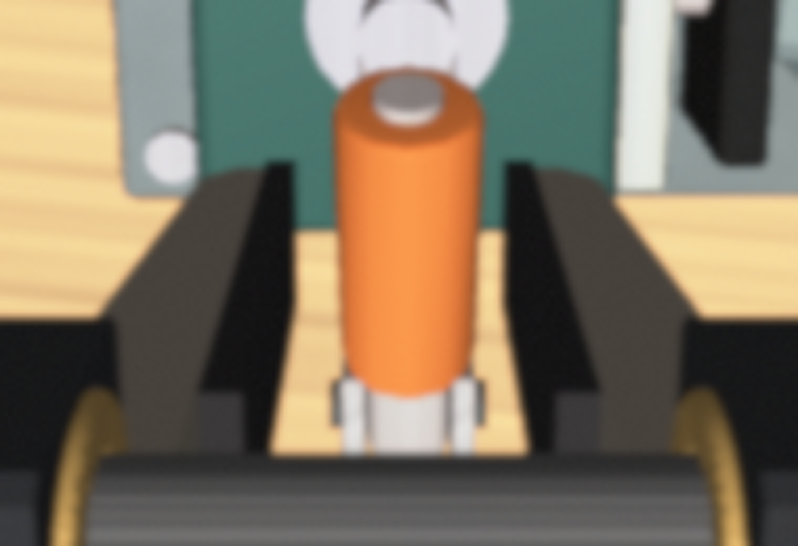

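View pics/s3d.png

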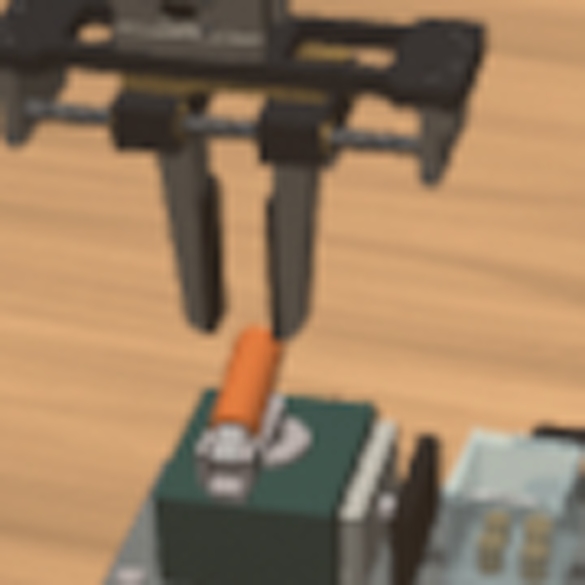

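Run:
```python
from h import *
K=cams.camera_info("wrist")['K'];H=cams.camera_info("wrist")['hand_eye']
for n,pts in [("w1",[(240,234),(236,240),(230,250),(412,236),(416,245)]),("w2",[(270,232),(268,240),(262,250),(382,234)]),("w3",[(296,232),(293,240),(290,250),(288,262),(356,235)])]:
    D=np.load(n+'.npz')['d']
    for u,v in pts:
        q=np.linalg.solve(K,[u,v,1])*D[v,u]; print(n,(u,v),np.round(D[v,u],3),np.round(H[:3,:3]@q+H[:3,3],4))
# scene0: project start TCP
s=np.array([0.15304,0.63104,0.18222]);Rm=R.from_rotvec([2.46838,1.94135,-.0021]).as_matrix()
for o in [(0.046,0,.008),(-.046,0,.008),(0.046,0,-.03),(-.046,0,-.03)]: print(o,proj("scene",s+Rm@np.array(o)))
a=np.load('scene0.npz')['p'][40:150,520:640,::-1]
cv2.imwrite('pics/s0g.png',cv2.resize(a,(0,0),fx=5,fy=5,interpolation=cv2.INTER_CUBIC))
```

```text
w1 (240, 234) 0.175 [-0.0457 -0.007  -0.0366]
w1 (236, 240) 0.167 [-0.0457 -0.0067 -0.0449]
w1 (230, 250) 0.155 [-0.0455 -0.0061 -0.0568]
w1 (412, 236) 0.169 [ 0.0463 -0.008  -0.0424]
w1 (416, 245) 0.161 [ 0.0463 -0.0062 -0.0506]
w2 (270, 232) 0.172 [-0.0289 -0.009  -0.039 ]
w2 (268, 240) 0.161 [-0.028  -0.009  -0.0509]
w2 (262, 250) 0.148 [-0.0284 -0.0091 -0.0642]
w2 (382, 234) 0.171 [ 0.0308 -0.0085 -0.0406]
w3 (296, 232) 0.172 [-0.015  -0.009  -0.0389]
w3 (293, 240) 0.161 [-0.0155 -0.009  -0.0508]
w3 (290, 250) 0.148 [-0.0156 -0.009  -0.0639]
w3 (288, 262) 0.136 [-0.0152 -0.0087 -0.0763]
w3 (356, 235) 0.168 [ 0.0167 -0.009  -0.0435]
(0.046, 0, 0.008) [573.58518355 138.87181441]
(-0.046, 0, 0.008) [540.78164855 132.14975215]
(0.046, 0, -0.03) [578.14846556 127.29036585]
(-0.046, 0, -0.03) [544.6753608  120.78351364]
```

View pics/s0g.png

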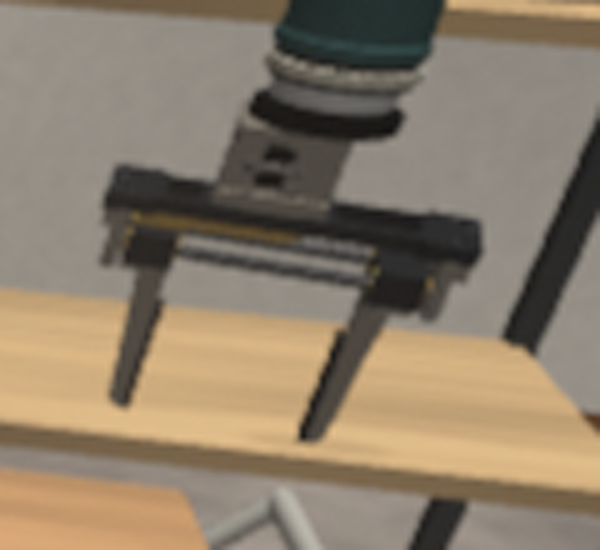

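Call:
drive_tool([
  {"ax": 0,"ay": 0,"az": 0,"dx": 0,"dy": 0,"dz": 0,"jaw": 0.15},
  {"ax": 0,"ay": 0,"az": 0,"dx": 0,"dy": 0,"dz": 0,"jaw": 0.15},
])

```text
time_s: 4.05
position: [0.5952, -0.1361, 0.1031]
ee_rot: [-2.098, -2.338, 0.0]
force: [-0.6, -0.4, -0.5]
gripper_width: 0.0134
```

```bash
python3 -c "
from h import *
s,p,d,T=shot('wrist','w4');print(s['position'],s['ee_rot'],s['force'],s['gripper_width'])
cv2.imwrite('pics/w4c.png',cv2.resize(p[190:320,230:420,::-1],(0,0),fx=4.2,fy=4.2,interpolation=cv2.INTER_CUBIC))"
```

```text
[ 0.59523469 -0.13613076  0.10312166] [-2.09818672e+00 -2.33819444e+00  5.08830923e-05] [-0.63633264 -0.4001971  -0.47087087] 0.01344995851649093
```

View pics/w4c.png

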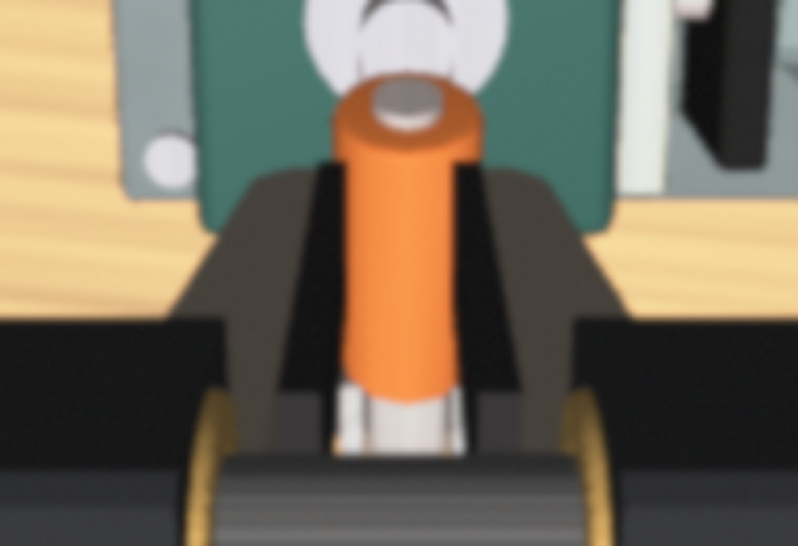

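Call:
drive_tool([
  {"ax": 0,"ay": 0,"az": 0,"dx": 0,"dy": 0,"dz": 0,"jaw": 0.55},
  {"ax": 0,"ay": 0,"az": 0,"dx": 0,"dy": 0,"dz": 0,"jaw": 0.55},
  {"ax": 0,"ay": 0,"az": 0,"dx": 0.5,"dy": 0,"dz": 0,"jaw": 0.55},
  {"ax": 0,"ay": 0,"az": 0,"dx": 0.5,"dy": 0,"dz": 15,"jaw": 0.55},
  {"ax": 0,"ay": 0,"az": 0,"dx": 0.5,"dy": 0,"dz": 30,"jaw": 0.55},
  {"ax": 0,"ay": 0,"az": 0,"dx": 0.5,"dy": 0,"dz": 39,"jaw": 0.55},
  {"ax": 0,"ay": 0,"az": 0,"dx": 0.5,"dy": 0,"dz": 39,"jaw": 0.55},
])

```text
time_s: 4.97
position: [0.5944, -0.1355, 0.0629]
ee_rot: [-2.097, -2.337, 0.002]
force: [0.4, -0.9, -0.4]
gripper_width: 0.0505
```

```bash
python3 -c "
from h import *
s,p,d,T=shot('wrist','w5');print(s['position'],s['ee_rot'],s['force'],s['gripper_width'])
cv2.imwrite('pics/w5c.png',cv2.resize(p[150:320,230:420,::-1],(0,0),fx=3.5,fy=3.5,interpolation=cv2.INTER_CUBIC))
s,p,d,T=shot('scene','s5')
cv2.imwrite('pics/s5c.png',cv2.resize(p[130:255,220:390,::-1],(0,0),fx=4.5,fy=4.5,interpolation=cv2.INTER_CUBIC))"
```

```text
[ 0.59437417 -0.13551127  0.06285253] [-2.09712766e+00 -2.33686521e+00  2.14952309e-03] [ 0.395905   -0.85849614 -0.37707567] 0.05047224656591362
```

View pics/w5c.png

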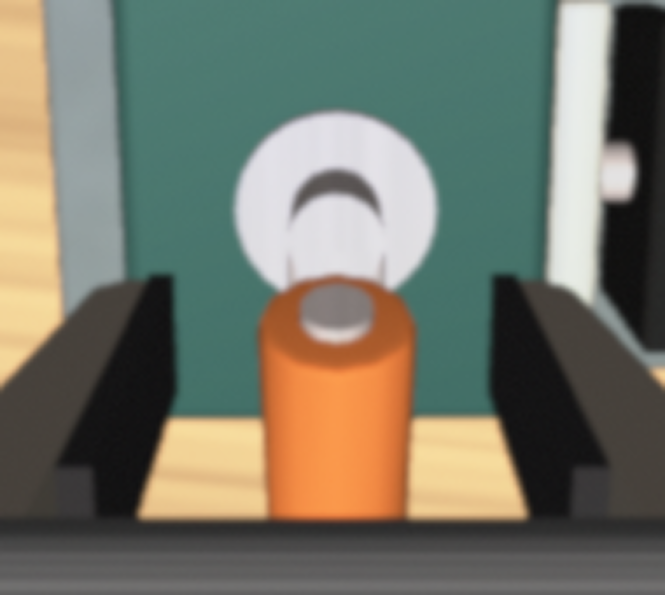

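View pics/s5c.png

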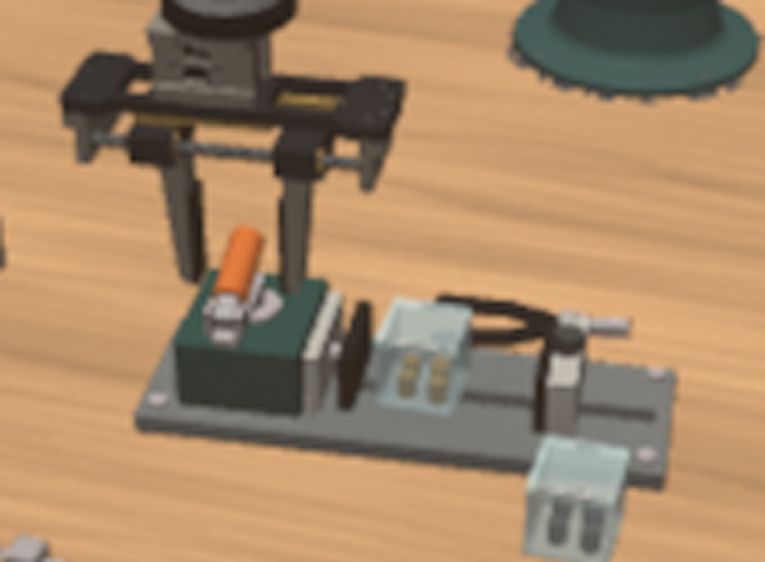

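Call:
drive_tool([
  {"ax": 0,"ay": 0,"az": 0,"dx": 0.5,"dy": 0,"dz": 0,"jaw": 0.3},
  {"ax": 0,"ay": 0,"az": 0,"dx": 0.5,"dy": 0,"dz": 0,"jaw": 0.1},
  {"ax": 0,"ay": 0,"az": 0,"dx": 0.5,"dy": 0,"dz": 0,"jaw": 0.1},
  {"ax": 0,"ay": 0,"az": 0,"dx": 0.5,"dy": 0,"dz": 0,"jaw": 0.1},
  {"ax": 0,"ay": 0,"az": 0,"dx": 0.5,"dy": 0,"dz": 0,"jaw": 0.1},
])

```text
time_s: 5.7
position: [0.5953, -0.1349, 0.0643]
ee_rot: [-2.098, -2.338, -0.001]
force: [-1.2, 0.3, 1.8]
gripper_width: 0.0213
```

```bash
python3 -c "
from h import *
s,p,d,T=shot('wrist','w6');print(s['position'],s['ee_rot'],s['force'],s['gripper_width'])
cv2.imwrite('pics/w6c.png',cv2.resize(p[150:320,230:420,::-1],(0,0),fx=3.5,fy=3.5,interpolation=cv2.INTER_CUBIC))"
```

```text
[ 0.59525841 -0.1348666   0.06431193] [-2.09785666e+00 -2.33848866e+00 -5.48599312e-04] [-1.17401336  0.29047128  1.77691792] 0.021297336387588864
```

View pics/w6c.png

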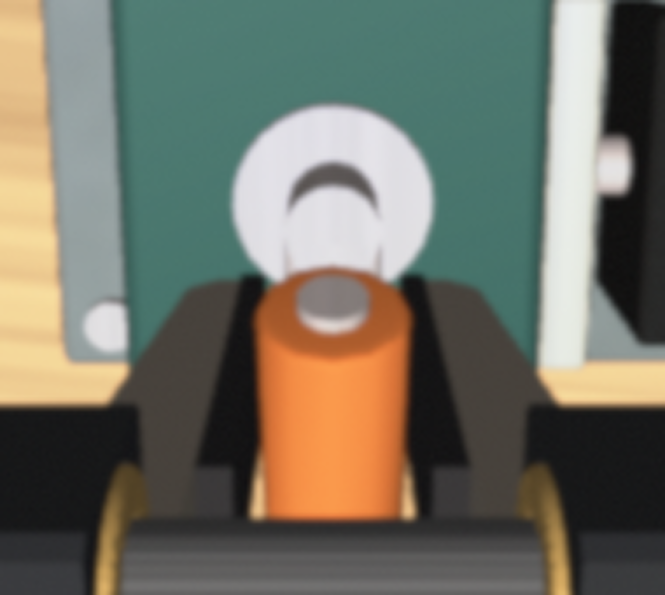

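Call:
drive_tool([
  {"ax": 0,"ay": 0,"az": 0,"dx": 0,"dy": 1.5,"dz": -4,"jaw": 0.1},
  {"ax": 0,"ay": 0,"az": 0,"dx": 0,"dy": 3.5,"dz": -8,"jaw": 0.1},
  {"ax": 0,"ay": 0,"az": 0,"dx": 0,"dy": 6,"dz": -12,"jaw": 0.1},
  {"ax": 0,"ay": 0,"az": 0,"dx": 0,"dy": 8.7,"dz": -15.5,"jaw": 0.1},
  {"ax": 0,"ay": 0,"az": 0,"dx": 0,"dy": 12,"dz": -19,"jaw": 0.1},
  {"ax": 0,"ay": 0,"az": 0,"dx": 0,"dy": 15.5,"dz": -22,"jaw": 0.1},
  {"ax": 0,"ay": 0,"az": 0,"dx": 0,"dy": 19.5,"dz": -25,"jaw": 0.1},
  {"ax": 0,"ay": 0,"az": 0,"dx": 0,"dy": 23.5,"dz": -27,"jaw": 0.1},
  {"ax": 0,"ay": 0,"az": 0,"dx": 0,"dy": 23.5,"dz": -27,"jaw": 0.1},
])

```text
time_s: 6.88
position: [0.6151, -0.1326, 0.0905]
ee_rot: [-2.095, -2.333, 0.006]
force: [-8.5, 0.2, -7.2]
gripper_width: 0.0215
```

```bash
python3 -c "
from h import *
s,p,d,T=shot('wrist','w7');print(s['position'],s['ee_rot'],s['force'],s['torque'],s['gripper_width'])
cv2.imwrite('pics/w7c.png',cv2.resize(p[150:320,230:420,::-1],(0,0),fx=3.5,fy=3.5,interpolation=cv2.INTER_CUBIC))
s,p,d,T=shot('scene','s7')
cv2.imwrite('pics/s7c.png',cv2.resize(p[130:255,220:390,::-1],(0,0),fx=4.5,fy=4.5,interpolation=cv2.INTER_CUBIC))"
```

```text
[ 0.61511255 -0.13259715  0.09047221] [-2.0945239  -2.33320557  0.00613432] [-8.4670129   0.19782635 -7.22386814] [0.07578483 2.47046775 0.03782365] 0.02150689081810708
```

View pics/w7c.png

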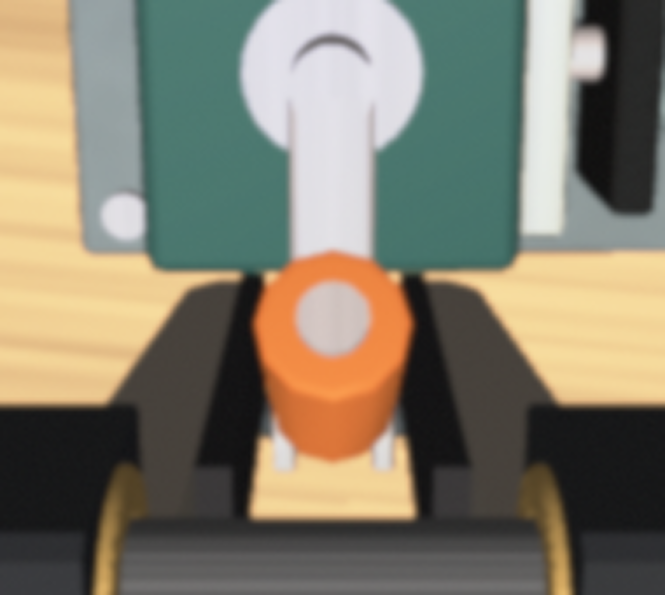

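View pics/s7c.png

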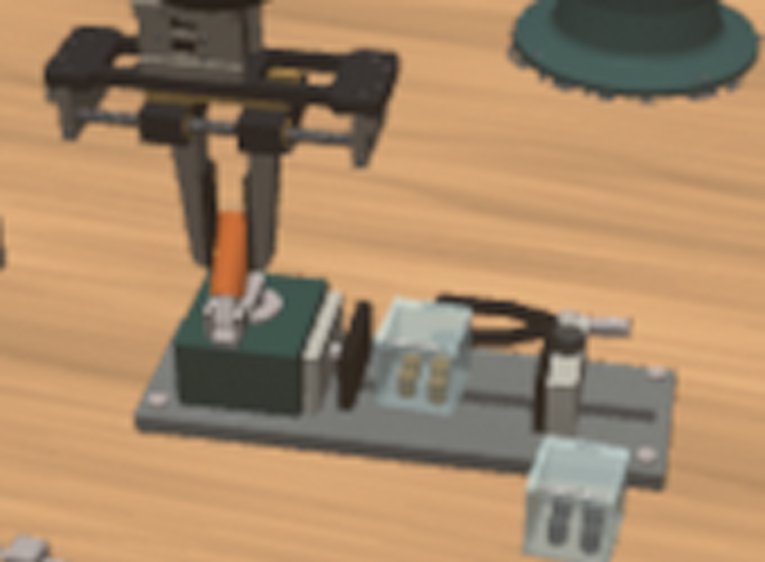

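Call:
drive_tool([
  {"ax": 0,"ay": 0,"az": 0,"dx": 0,"dy": 4.5,"dz": -2,"jaw": 0.1},
  {"ax": 0,"ay": 0,"az": 0,"dx": 0,"dy": 9,"dz": -3.7,"jaw": 0.1},
  {"ax": 0,"ay": 0,"az": 0,"dx": 0,"dy": 13,"dz": -4.5,"jaw": 0.1},
  {"ax": 0,"ay": 0,"az": 0,"dx": 0,"dy": 17,"dz": -5,"jaw": 0.1},
  {"ax": 0,"ay": 0,"az": 0,"dx": 0,"dy": 21.5,"dz": -5.2,"jaw": 0.1},
  {"ax": 0,"ay": 0,"az": 0,"dx": 0,"dy": 25,"dz": -5,"jaw": 0.1},
  {"ax": 0,"ay": 0,"az": 0,"dx": 0,"dy": 28,"dz": -5,"jaw": 0.1},
  {"ax": 0,"ay": 0,"az": 0,"dx": 0,"dy": 28,"dz": -5,"jaw": 0.1},
])

```text
time_s: 7.98
position: [0.6443, -0.1295, 0.0981]
ee_rot: [-2.096, -2.335, 0.002]
force: [-12.2, 2.1, 5.4]
gripper_width: 0.021
```

```bash
python3 -c "
from h import *
s,p,d,T=shot('wrist','w8');print(s['position'],s['ee_rot'],s['force'],s['torque'],s['gripper_width'])
cv2.imwrite('pics/w8c.png',cv2.resize(p[150:320,230:420,::-1],(0,0),fx=3.5,fy=3.5,interpolation=cv2.INTER_CUBIC))
s,p,d,T=shot('scene','s8')
cv2.imwrite('pics/s8c.png',cv2.resize(p[130:255,220:390,::-1],(0,0),fx=4.5,fy=4.5,interpolation=cv2.INTER_CUBIC))"
```

```text
[ 0.64427181 -0.129522    0.09805467] [-2.09570951e+00 -2.33454859e+00  2.18338786e-03] [-12.24525428   2.06567946   5.42383592] [0.40387953 3.06626118 0.01171347] 0.02100806975162485
```

View pics/w8c.png

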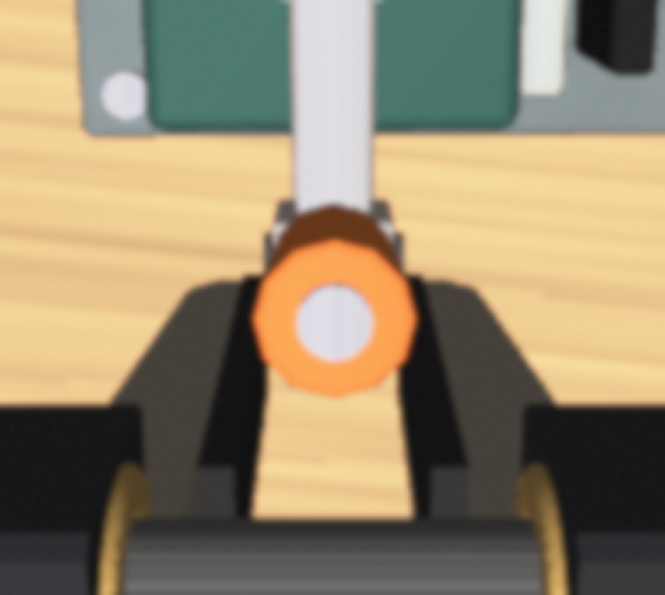

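View pics/s8c.png

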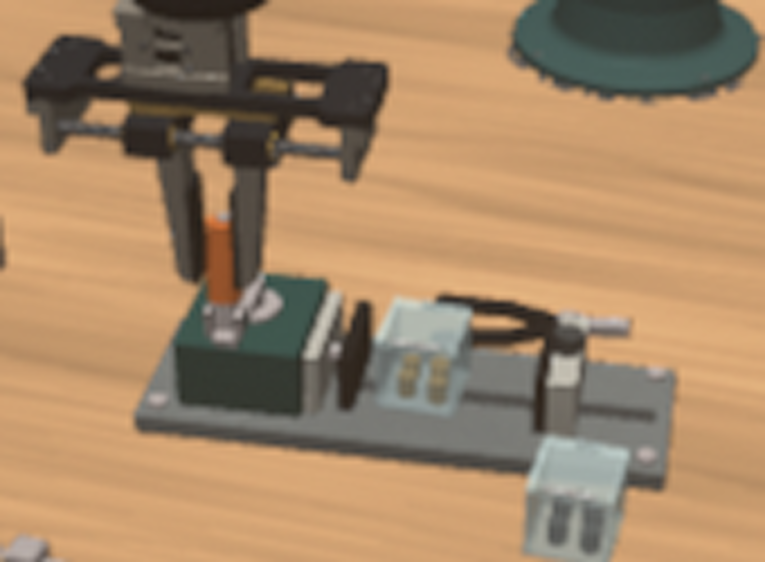

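Call:
drive_tool([
  {"ax": 0,"ay": 0,"az": 0,"dx": 0,"dy": 3,"dz": 0,"jaw": 0.1},
  {"ax": 0,"ay": 0,"az": 0,"dx": 0,"dy": 3,"dz": 0,"jaw": 0.1},
  {"ax": 0,"ay": 0,"az": 0,"dx": 0,"dy": 3,"dz": 0,"jaw": 0.1},
])

```text
time_s: 8.45
position: [0.6471, -0.1292, 0.098]
ee_rot: [-2.096, -2.334, 0.002]
force: [-12.2, 1.4, 5.2]
gripper_width: 0.0202
```

```bash
python3 -c "
from h import *
s,p,d,T=shot('wrist','w9');print(s['position'],s['force'],s['gripper_width'])
cv2.imwrite('pics/w9c.png',cv2.resize(p[150:320,230:420,::-1],(0,0),fx=3.5,fy=3.5,interpolation=cv2.INTER_CUBIC))
H=cams.camera_info('wrist')['hand_eye'];K=cams.camera_info('wrist')['K']
for n,(cx,cy) in [('w8',(335,318)),('w9',(335,318))]:
    a=np.load(n+'.npz');u,v=cx/3.5+230,cy/3.5+150
    dd=np.median(a['d'][int(v)-3:int(v)+4,int(u)-3:int(u)+4]);q=np.linalg.solve(K,[u,v,1])*dd;P=a['T'][:3,:3]@q+a['T'][:3,3];print(n,dd,P,H[:3,:3]@q+H[:3,3])
"
```

```text
[ 0.64708209 -0.12918137  0.09801233] [-12.23378756   1.44926852   5.18747655] 0.020221068705023226
w8 0.14614587 [ 0.63080298 -0.13029775  0.16262014] [ 0.00082705 -0.01372985 -0.06451008]
w9 0.14575203 [ 0.63348385 -0.12997684  0.16295122] [ 0.00082561 -0.01387161 -0.06488067]
```

View pics/w9c.png

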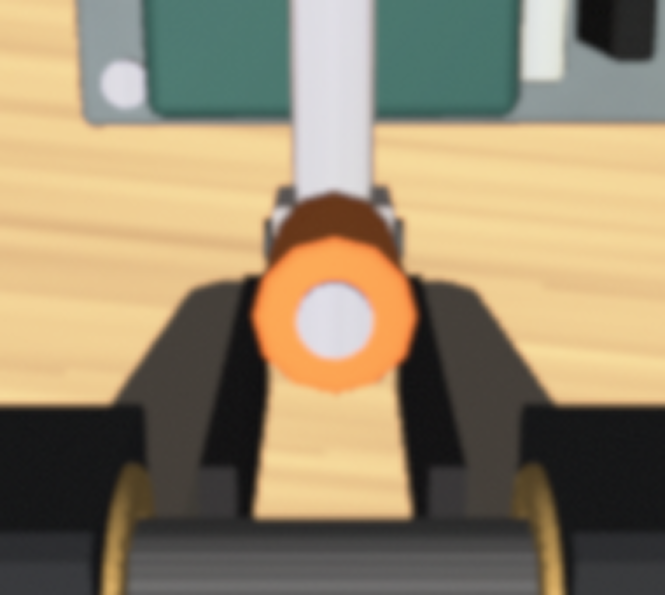

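Call:
drive_tool([
  {"ax": 0,"ay": 0,"az": 0,"dx": 0,"dy": -3,"dz": 0,"jaw": 0.1},
  {"ax": 0,"ay": 0,"az": 0,"dx": 0.5,"dy": -4,"dz": 0,"jaw": 0.5},
  {"ax": 0,"ay": 0,"az": 0,"dx": 0.5,"dy": -4,"dz": 0,"jaw": 0.5},
  {"ax": 0,"ay": 0,"az": 0,"dx": 0.5,"dy": -10,"dz": 0,"jaw": 0.5},
  {"ax": 0,"ay": 0,"az": 0,"dx": 0.5,"dy": -17,"dz": 0,"jaw": 0.5},
  {"ax": 0,"ay": 0,"az": 0,"dx": 0.5,"dy": -17,"dz": 0,"jaw": 0.5},
])

```text
time_s: 9.25
position: [0.6318, -0.1308, 0.0962]
ee_rot: [-2.099, -2.337, -0.0]
force: [-0.0, 0.1, 0.3]
gripper_width: 0.0458
```

```bash
python3 -c "
from h import *
s,p,d,T=shot('wrist','w10');print(s['position'],s['force'],s['gripper_width'])
cv2.imwrite('pics/w10c.png',cv2.resize(p[150:320,230:420,::-1],(0,0),fx=3.5,fy=3.5,interpolation=cv2.INTER_CUBIC))
s,p,d,T=shot('scene','s10')
cv2.imwrite('pics/s10c.png',cv2.resize(p[150:220,245:315,::-1],(0,0),fx=8,fy=8,interpolation=cv2.INTER_CUBIC))
s,p,d,T=shot('top','t10')
cv2.imwrite('pics/t10c.png',cv2.resize(p[165:225,320:390,::-1],(0,0),fx=8,fy=8,interpolation=cv2.INTER_CUBIC))
"
```

```text
[ 0.63177843 -0.13083448  0.0962261 ] [-0.04785702  0.13654183  0.33897411] 0.045824423771781496
```

View pics/w10c.png

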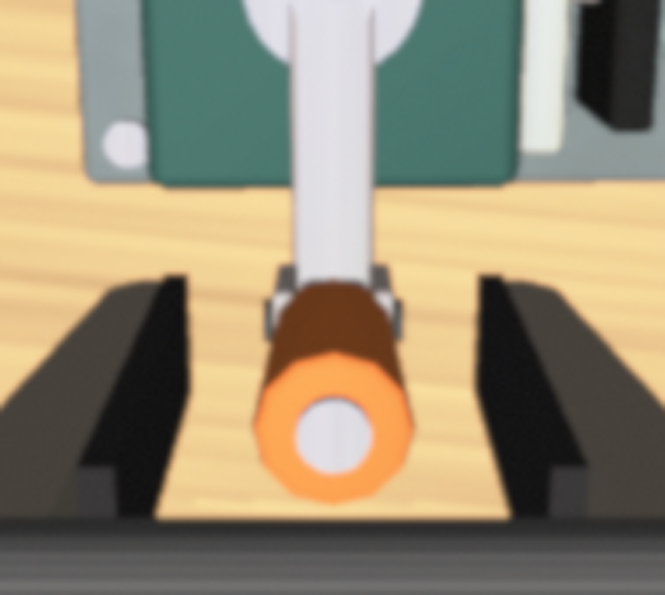

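View pics/s10c.png

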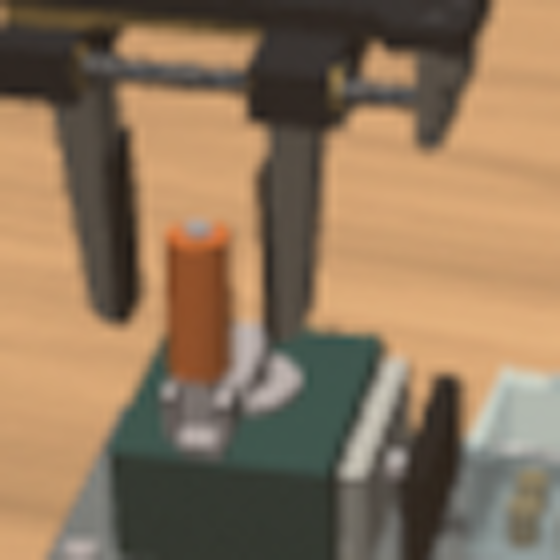

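```bash
python3 -c "
from h import *
a=np.load('w10.npz');T=a['T']
u,v=334/3.5+230,437/3.5+150
print(ray('wrist',u,v,.162,T=T), a['d'][int(v),int(u)])
q=np.linalg.solve(cams.camera_info('wrist')['K'],[u,v,1])*a['d'][int(v),int(u)];print(T[:3,:3]@q+T[:3,3])
print(ray('scene',198.5/8+245-.5,228/8+150-.5,.162))
c=np.array([.5695,-.0362]);ex=np.array([.9940,.1091])
h=c+.06*ex-.1*np.array([-.1091,.994]);print(h)
for a_ in (1.4,1.5,1.57): 
  P=np.r_[h-ex*np.cos(a_)*.064,.099+.064*np.sin(a_)];print(a_,P,(proj('wrist',P,T)-[230,150])*3.5,(proj('scene',P)-[245,150]+.5)*8,(proj('top',P)-[320,165]+.5)*8)
print((proj('wrist',[*h,.099],T)-[230,150])*3.5)
"
```

```text
[ 0.63422761 -0.12986359  0.162     ] 0.14805336
[ 0.63386707 -0.1299048   0.16271814]
[ 0.63049795 -0.13024942  0.162     ]
[ 0.64005  -0.129054]
1.4 [ 0.62923737 -0.13024078  0.16206878] [335.26339483 402.36217308] [199.92131684 225.89233587] [264.48160816 155.57287453]
1.5 [ 0.63554998 -0.12954792  0.16283968] [335.30919483 449.29838895] [194.75720657 233.85575351] [262.08774159 138.3843313 ]
1.57 [ 0.63999934 -0.12905956  0.16299998] [335.33017393 480.6373925 ] [191.14491734 240.54403827] [260.296585   126.47767132]
[334.03426245 310.63683869]
```

View pics/t10c.png

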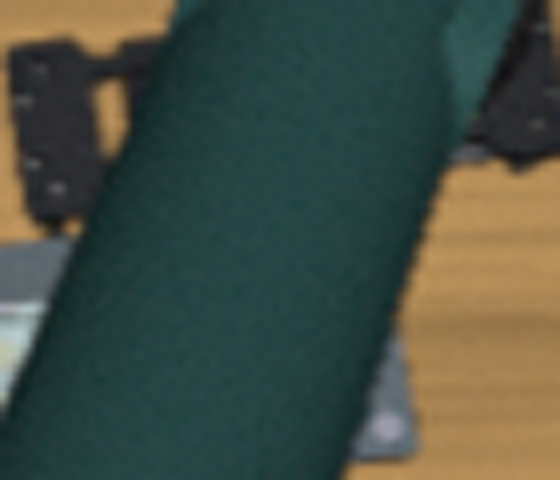

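Call:
drive_tool([
  {"ax": 0,"ay": 0,"az": 0,"dx": 0,"dy": 0,"dz": 0,"jaw": 0.1},
  {"ax": 0,"ay": 0,"az": 0,"dx": 0,"dy": 0,"dz": 0,"jaw": 0.1},
  {"ax": 0,"ay": 0,"az": 0,"dx": 0,"dy": 0,"dz": 0,"jaw": 0.1},
  {"ax": 0,"ay": 0,"az": 0,"dx": 0,"dy": 0,"dz": 0,"jaw": 0.1},
  {"ax": 0,"ay": 0,"az": 0,"dx": 0,"dy": 3,"dz": 0,"jaw": 0.1},
  {"ax": 0,"ay": 0,"az": 0,"dx": 0,"dy": 6,"dz": 0,"jaw": 0.1},
  {"ax": 0,"ay": 0,"az": 0,"dx": 0,"dy": 6,"dz": 0,"jaw": 0.1},
])

```text
time_s: 10.28
position: [0.6337, -0.1306, 0.0959]
ee_rot: [-2.094, -2.331, 0.008]
force: [-11.3, -0.1, 9.6]
gripper_width: 0.0215
```

Call:
drive_tool([
  {"ax": 0,"ay": 0,"az": 0,"dx": 0,"dy": 3,"dz": 0,"jaw": 0.1},
  {"ax": 0,"ay": 0,"az": 0,"dx": 0,"dy": 5,"dz": 0,"jaw": 0.1},
  {"ax": 0,"ay": 0,"az": 0,"dx": 0,"dy": 5,"dz": 0,"jaw": 0.1},
])

```text
time_s: 10.65
position: [0.6381, -0.1301, 0.0958]
ee_rot: [-2.094, -2.331, 0.01]
force: [-12.3, 0.3, 9.6]
gripper_width: 0.0214
```

```bash
cat >> h.py <<'E'
def wtip(name,cx,cy):
    a=np.load(name+'.npz');T=a['T'];u,v=cx/3.5+230,cy/3.5+150
    print(ray('wrist',u,v,.162,T=T))
def w(name,n2=None):
    s,p,d,T=shot('wrist',name);print(s['position'],s['force'],s['gripper_width'])
    cv2.imwrite(f'pics/{name}c.png',cv2.resize(p[150:320,230:420,::-1],(0,0),fx=3.5,fy=3.5,interpolation=cv2.INTER_CUBIC))
    if n2:
        s,p,d,T=shot('scene',n2)
        cv2.imwrite(f'pics/{n2}c.png',cv2.resize(p[150:220,245:315,::-1],(0,0),fx=8,fy=8,interpolation=cv2.INTER_CUBIC))
E
python3 -c "
from h import *
w('w11','s11')"
```

```text
[ 0.6381028  -0.13009427  0.09575906] [-12.30138153   0.33059742   9.59799031] 0.02136258791740518
```

View pics/w11c.png

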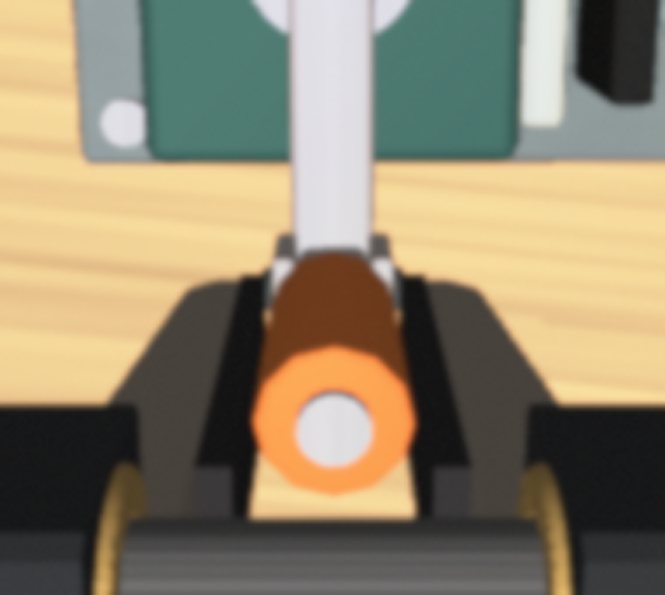

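View pics/s11c.png

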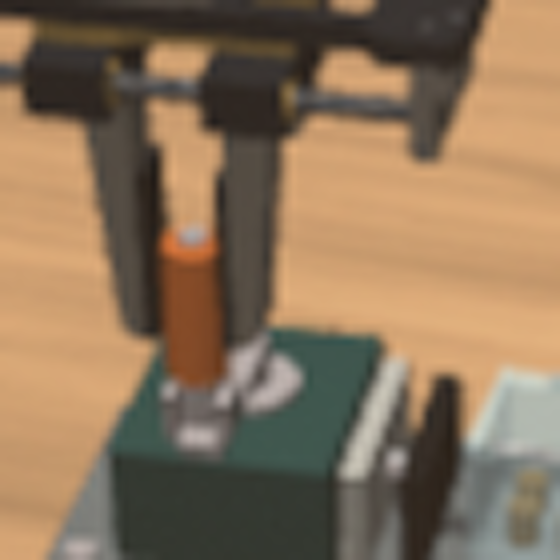

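Call:
drive_tool([
  {"ax": 0,"ay": 0,"az": 0,"dx": 0,"dy": 3,"dz": 0,"jaw": 0.1},
  {"ax": 0,"ay": 0,"az": 0,"dx": 0,"dy": 5,"dz": 0,"jaw": 0.1},
  {"ax": 0,"ay": 0,"az": 0,"dx": 0,"dy": 5,"dz": 0,"jaw": 0.1},
])

```text
time_s: 11.12
position: [0.6412, -0.1297, 0.0955]
ee_rot: [-2.092, -2.328, 0.013]
force: [-16.5, -0.1, 11.5]
gripper_width: 0.0214
```

```bash
python3 -c "
from h import *
w('w12','s12');wtip('w11',334,430)"
```

```text
[ 0.64124453 -0.12973192  0.09545559] [-16.53579297  -0.05956433  11.52392388] 0.021423384632937966
[ 0.6400046  -0.12934199  0.162     ]
```

View pics/w12c.png

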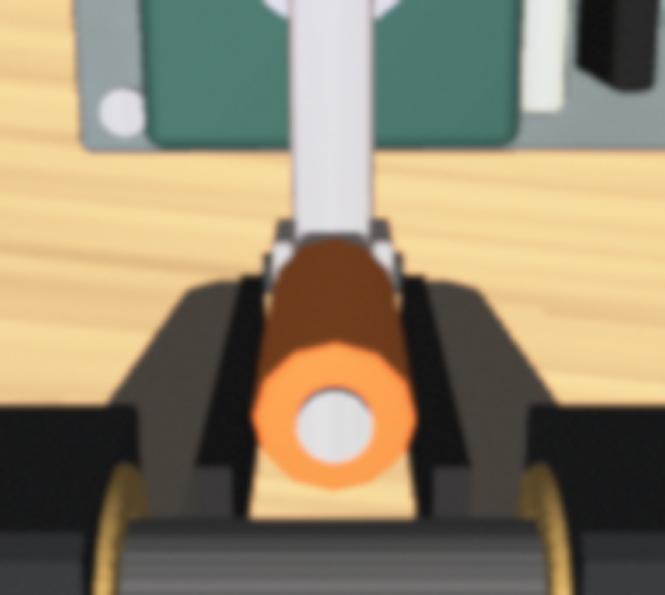

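View pics/s12c.png

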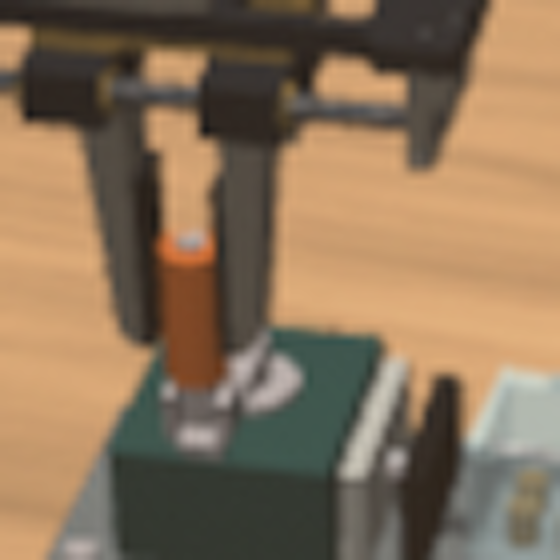

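Call:
drive_tool([
  {"ax": 0,"ay": 0,"az": 0,"dx": 0,"dy": 3,"dz": 0,"jaw": 0.1},
  {"ax": 0,"ay": 0,"az": 0,"dx": 0,"dy": 3,"dz": 0,"jaw": 0.1},
])

```text
time_s: 11.48
position: [0.6422, -0.1296, 0.0952]
ee_rot: [-2.09, -2.325, 0.016]
force: [-22.3, 0.5, 13.5]
gripper_width: 0.0219
```

```bash
python3 -c "
from h import *
w('w13','s13');wtip('w12',335,425)"
```

```text
[ 0.64223821 -0.12964063  0.09516703] [-22.32896829   0.45922072  13.46399856] 0.02187426420095147
[ 0.6425207  -0.12897631  0.162     ]
```

View pics/w13c.png

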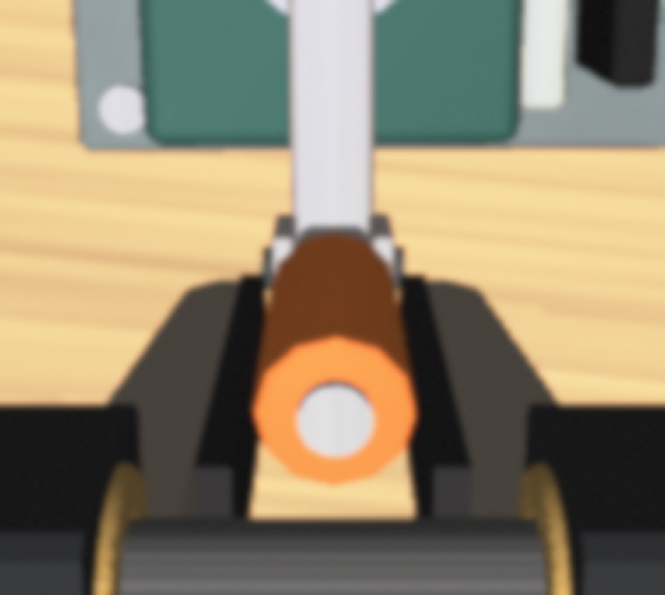

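Call:
drive_tool([
  {"ax": 0,"ay": 0,"az": 0,"dx": 0,"dy": -6,"dz": 0,"jaw": 0.1},
  {"ax": 0,"ay": 0,"az": 0,"dx": 0,"dy": -6,"dz": 0,"jaw": 0.1},
  {"ax": 0,"ay": 0,"az": 0,"dx": 0,"dy": -6,"dz": 0,"jaw": 0.45},
  {"ax": 0,"ay": 0,"az": 0,"dx": 0,"dy": -8,"dz": 0,"jaw": 0.45},
  {"ax": 0,"ay": 0,"az": 0,"dx": 0,"dy": -8,"dz": 0,"jaw": 0.45},
  {"ax": 0,"ay": 0,"az": 0,"dx": 0,"dy": -8,"dz": 0,"jaw": 0.45},
])

```text
time_s: 12.32
position: [0.6435, -0.1292, 0.0962]
ee_rot: [2.098, 2.338, 0.0]
force: [0.1, 0.6, 0.4]
gripper_width: 0.0412
```

```bash
python3 -c "
from h import *
w('w14','s14');wtip('w13',336,420)"
```

```text
[ 0.64354229 -0.12924712  0.09616919] [0.11466799 0.57646396 0.35812306] 0.04118141283736043
[ 0.64292301 -0.12888287  0.162     ]
```

View pics/w14c.png

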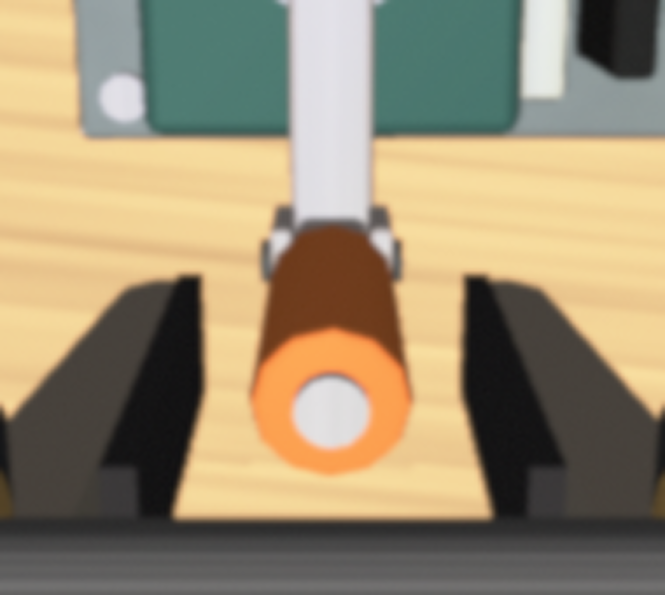

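View pics/s14c.png

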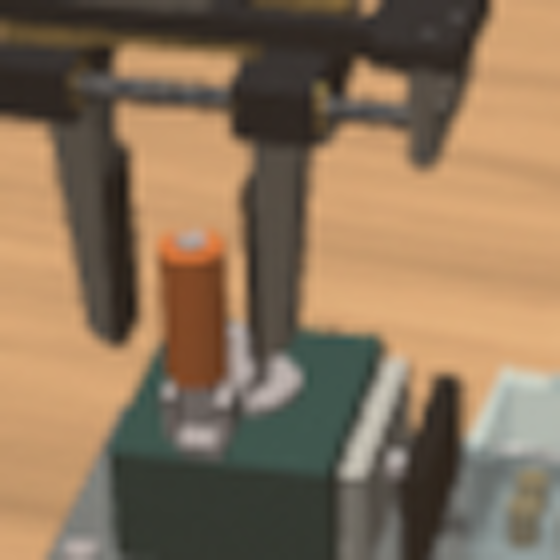

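```bash
python3 -c "
from h import *
wtip('w14',331,412)
for x,y in [(190.5,239),(193,240)]: print(ray('scene',(x+.5)/8+245-.5,(y+.5)/8+150-.5,.162))
"
```

```text
[ 0.6424025 -0.1290568  0.162    ]
[ 0.63788309 -0.12997849  0.162     ]
[ 0.63822649 -0.12899209  0.162     ]
```

Call:
drive_tool([
  {"ax": 0,"ay": 0,"az": 0,"dx": 0,"dy": 0,"dz": 0,"jaw": 0.1},
  {"ax": 0,"ay": 0,"az": 0,"dx": 0,"dy": 0,"dz": 0,"jaw": 0.1},
  {"ax": 0,"ay": 0,"az": 0,"dx": 0,"dy": 0,"dz": 0,"jaw": 0.1},
  {"ax": 0,"ay": 0,"az": 0,"dx": 0,"dy": 2,"dz": 0,"jaw": 0.1},
  {"ax": 0,"ay": 0,"az": 0,"dx": -9.3,"dy": 1.8,"dz": 0,"jaw": 0.1},
  {"ax": 0,"ay": 0,"az": 0,"dx": -18.5,"dy": -0.3,"dz": 0,"jaw": 0.1},
  {"ax": 0,"ay": 0,"az": 0,"dx": -27.2,"dy": -3.7,"dz": 0,"jaw": 0.1},
  {"ax": 0,"ay": 0,"az": 0,"dx": -35.3,"dy": -8.4,"dz": 0,"jaw": 0.1},
  {"ax": 0,"ay": 0,"az": 0,"dx": -42.6,"dy": -14.3,"dz": 0,"jaw": 0.1},
  {"ax": 0,"ay": 0,"az": 0,"dx": -42.6,"dy": -14.3,"dz": 0,"jaw": 0.1},
])

```text
time_s: 13.68
position: [0.6329, -0.1709, 0.096]
ee_rot: [-2.095, -2.336, -0.003]
force: [-4.3, 4.2, 3.5]
gripper_width: 0.0211
```

```bash
python3 -c "
from h import *
w('w15','s15')
s,p,d,T=shot('top','t15')
cv2.imwrite('pics/t15c.png',cv2.resize(p[165:255,250:390,::-1],(0,0),fx=5.7,fy=5.7,interpolation=cv2.INTER_CUBIC))"
```

```text
[ 0.63294838 -0.17086033  0.09602719] [-4.28886064  4.15243696  3.46968411] 0.02108275214682853
```

View pics/w15c.png

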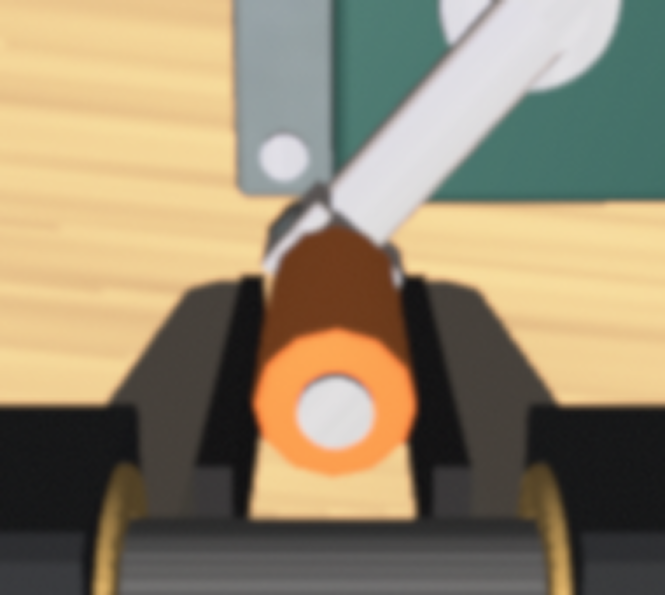

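View pics/s15c.png

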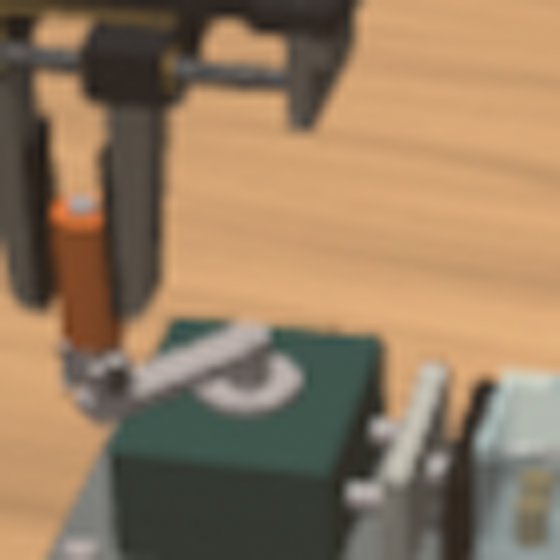

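Call:
drive_tool([
  {"ax": 0,"ay": 0,"az": 0,"dx": -6.4,"dy": -6.9,"dz": 0,"jaw": 0.1},
  {"ax": 0,"ay": 0,"az": 0,"dx": -11.6,"dy": -14.6,"dz": 0,"jaw": 0.1},
  {"ax": 0,"ay": 0,"az": 0,"dx": -15.7,"dy": -23.1,"dz": 0,"jaw": 0.1},
  {"ax": 0,"ay": 0,"az": 0,"dx": -18.4,"dy": -32,"dz": 0,"jaw": 0.1},
  {"ax": 0,"ay": 0,"az": 0,"dx": -19.7,"dy": -41.3,"dz": 0,"jaw": 0.1},
  {"ax": 0,"ay": 0,"az": 0,"dx": -19.7,"dy": -50.6,"dz": 0,"jaw": 0.1},
  {"ax": 0,"ay": 0,"az": 0,"dx": -18.3,"dy": -59.9,"dz": 0,"jaw": 0.1},
  {"ax": 0,"ay": 0,"az": 0,"dx": -16.5,"dy": -65.9,"dz": 0,"jaw": 0.1},
  {"ax": 0,"ay": 0,"az": 0,"dx": -14.2,"dy": -71.7,"dz": 0,"jaw": 0.1},
  {"ax": 0,"ay": 0,"az": 0,"dx": -14.2,"dy": -71.7,"dz": 0,"jaw": 0.1},
])

```text
time_s: 15.08
position: [0.5655, -0.1936, 0.0962]
ee_rot: [2.096, 2.338, 0.004]
force: [3.4, 2.9, -3.7]
gripper_width: 0.0216
```

```bash
python3 -c "
from h import *
s,p,d,T=shot('wrist','w16');print(s['position'],s['force'],s['gripper_width'])
s,p,d,T=shot('scene','s16')
cv2.imwrite('pics/s16c.png',cv2.resize(p[130:255,220:390,::-1],(0,0),fx=4.5,fy=4.5,interpolation=cv2.INTER_CUBIC))"
```

```text
[ 0.56552268 -0.19358888  0.09618042] [ 3.39296186  2.90247982 -3.7058464 ] 0.021553666103138625
```

View pics/w16.png

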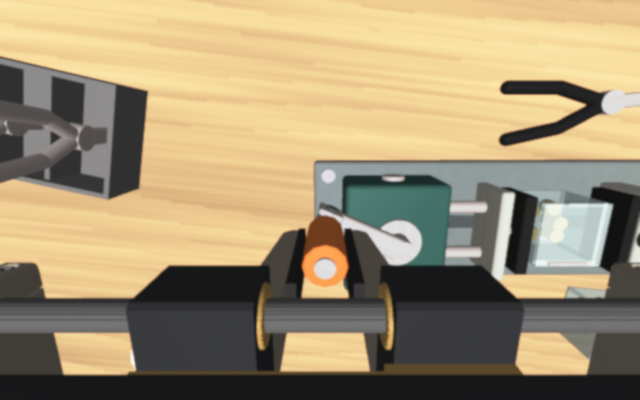

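View pics/s16c.png

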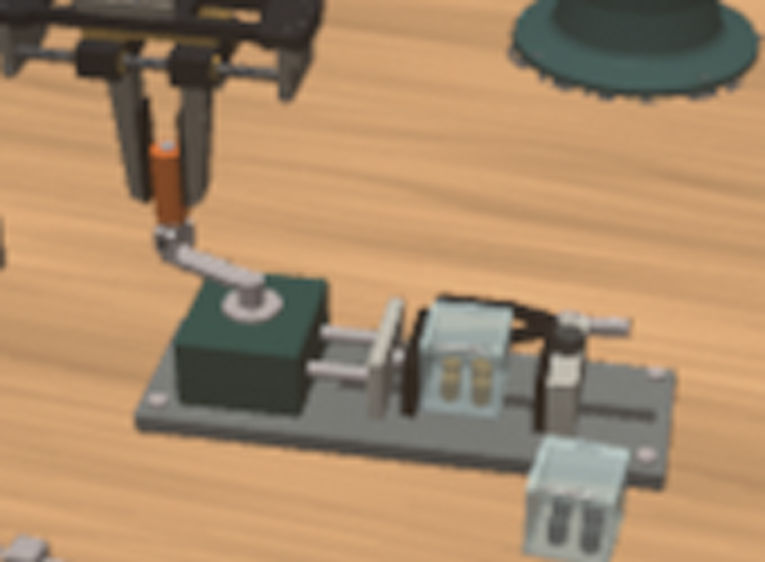

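```bash
python3 -c "
from h import *
p=np.load('s16.npz')['p'][190:240,300:370,::-1]
cv2.imwrite('pics/s16d.png',cv2.resize(p,(0,0),fx=11,fy=11,interpolation=cv2.INTER_CUBIC))
c=np.array([.5695,-.0362]);yaw=.1093;ex=np.array([np.cos(yaw),np.sin(yaw)]);ey=np.array([-ex[1],ex[0]])
F=lambda x,y,z:np.r_[c+ex*x/1e3+ey*y/1e3,z/1e3]
f=lambda P:np.round((proj('scene',P)-[300,190]+.5)*11-.5,0)
for y in (70,80,90,106): print('back x=37',y,f(F(37,y,60)),f(F(37,y,16)))
for y in (10,60): print('box x=25',y,f(F(25,y,66)),f(F(25,y,16)))
print('jaw x=37 pad/face',f(F(37,9.8,60)),f(F(37,-10.2,60)))
print('bed corner',f(F(55,165,16)))
"
```

```text
back x=37 70 [378. 270.] [372. 413.]
back x=37 80 [419. 275.] [411. 418.]
back x=37 90 [460. 279.] [451. 422.]
back x=37 106 [525. 286.] [515. 429.]
box x=25 10 [145. 197.] [143. 358.]
box x=25 60 [345. 218.] [339. 380.]
jaw x=37 pad/face [136. 244.] [ 56. 236.]
bed corner [748. 501.]
```

View pics/s16d.png

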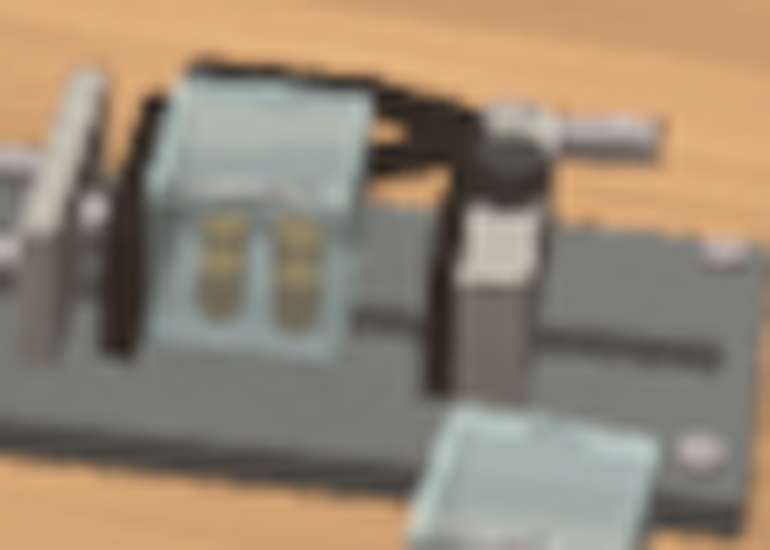

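Call:
drive_tool([
  {"ax": 0,"ay": 0,"az": 0,"dx": 4.5,"dy": -8.2,"dz": 0,"jaw": 0.1},
  {"ax": 0,"ay": 0,"az": 0,"dx": 10.2,"dy": -15.6,"dz": 0,"jaw": 0.1},
  {"ax": 0,"ay": 0,"az": 0,"dx": 16.9,"dy": -22.1,"dz": 0,"jaw": 0.1},
  {"ax": 0,"ay": 0,"az": 0,"dx": 24.6,"dy": -27.6,"dz": 0,"jaw": 0.1},
  {"ax": 0,"ay": 0,"az": 0,"dx": 30.1,"dy": -30.5,"dz": 0,"jaw": 0.1},
  {"ax": 0,"ay": 0,"az": 0,"dx": 35.9,"dy": -32.9,"dz": 0,"jaw": 0.1},
])

```text
time_s: 15.92
position: [0.5299, -0.1636, 0.0963]
ee_rot: [2.095, 2.335, 0.002]
force: [8.2, -1.4, -8.4]
gripper_width: 0.0214
```

```bash
cat >> h.py <<'E'
def ang():
    s=telemetry.state(); d=s['position'][:2]-[.6435,-.1292]; yaw=.1085
    ex=np.array([np.cos(yaw),np.sin(yaw)]);ey=np.array([-ex[1],ex[0]])
    x=d@ex*1e3+60;y=d@ey*1e3; th=np.arctan2(-y,x)%(2*np.pi)
    f=s['force'][:2]; rad=np.cos(th)*ex-np.sin(th)*ey; tan=-np.sin(th)*ex-np.cos(th)*ey
    print('theta %.3f R %.1f Frad %.1f Ftan %.1f Fz %.1f w %.4f t %.2f'%(th,np.hypot(x,y),f@rad,f@tan,s['force'][2],s['gripper_width'],s['time_s']))
E
python3 -c "
from h import *
ang()
s,p,d,T=shot('scene','s17')
cv2.imwrite('pics/s17c.png',cv2.resize(p[130:255,220:390,::-1],(0,0),fx=4.5,fy=4.5,interpolation=cv2.INTER_CUBIC))
p=p[190:240,300:370,::-1]
cv2.imwrite('pics/s17d.png',cv2.resize(p,(0,0),fx=11,fy=11,interpolation=cv2.INTER_CUBIC))
"
```

```text
theta 2.773 R 60.7 Frad -6.6 Ftan -5.1 Fz -8.4 w 0.0214 t 15.93
```

View pics/s17c.png

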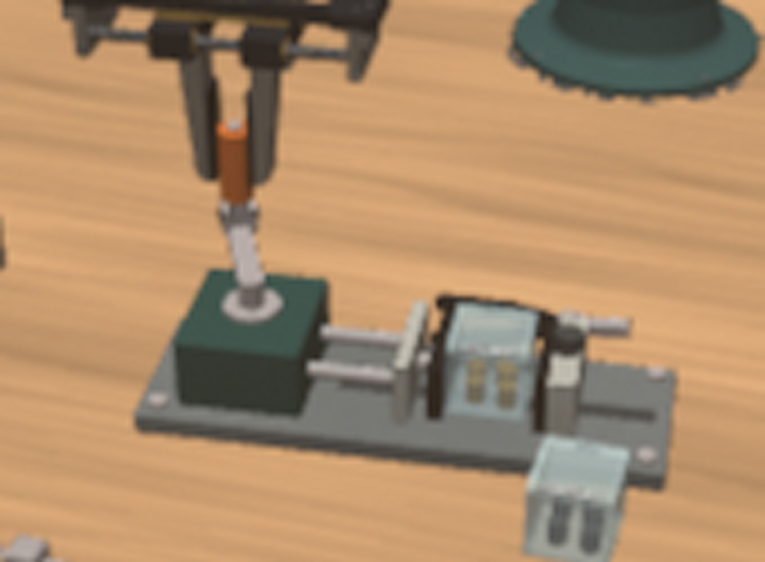

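View pics/s17d.png

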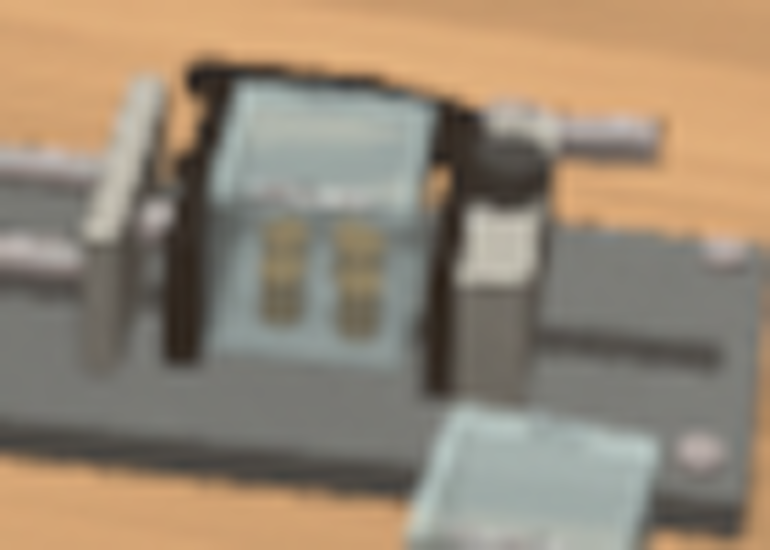

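Call:
drive_tool([
  {"ax": 0,"ay": 0,"az": 0,"dx": 3,"dy": -1,"dz": 0,"jaw": 0.1},
  {"ax": 0,"ay": 0,"az": 0,"dx": 5.9,"dy": -1.8,"dz": 0,"jaw": 0.1},
  {"ax": 0,"ay": 0,"az": 0,"dx": 9,"dy": -2.4,"dz": 0,"jaw": 0.1},
  {"ax": 0,"ay": 0,"az": 0,"dx": 12.1,"dy": -3,"dz": 0,"jaw": 0.1},
])

```text
time_s: 16.48
position: [0.5257, -0.1528, 0.0963]
ee_rot: [2.095, 2.333, 0.001]
force: [7.7, -1.9, -9.0]
gripper_width: 0.0219
```

```bash
python3 -c "
from h import *
ang()"
```

```text
theta 2.965 R 60.6 Frad -6.9 Ftan -4.0 Fz -9.0 w 0.0219 t 16.48
```

Call:
drive_tool([
  {"ax": 0,"ay": 0,"az": 0,"dx": 3,"dy": -0.2,"dz": 0,"jaw": 0.1},
  {"ax": 0,"ay": 0,"az": 0,"dx": 6,"dy": -0.4,"dz": 0,"jaw": 0.1},
])

```text
time_s: 16.73
position: [0.5244, -0.1473, 0.0963]
ee_rot: [2.095, 2.333, 0.001]
force: [7.3, -2.9, -8.7]
gripper_width: 0.0215
```

```bash
python3 -c "
from h import *
ang()"
```

```text
theta 3.058 R 60.6 Frad -6.6 Ftan -4.2 Fz -8.7 w 0.0215 t 16.73
```

Call:
drive_tool([
  {"ax": 0,"ay": 0,"az": 0,"dx": 3,"dy": 0,"dz": 0,"jaw": 0.1},
  {"ax": 0,"ay": 0,"az": 0,"dx": 3,"dy": 0,"dz": 0,"jaw": 0.1},
])

```text
time_s: 16.98
position: [0.5239, -0.1445, 0.0963]
ee_rot: [2.095, 2.333, 0.0]
force: [7.1, -3.3, -8.1]
gripper_width: 0.0216
```

```bash
python3 -c "
from h import *
ang()
s,p,d,T=shot('scene','s18')
p=p[190:240,300:370,::-1]
cv2.imwrite('pics/s18d.png',cv2.resize(p,(0,0),fx=11,fy=11,interpolation=cv2.INTER_CUBIC))
"
```

```text
theta 3.105 R 60.5 Frad -6.6 Ftan -4.3 Fz -8.1 w 0.0216 t 16.98
```

View pics/s18d.png

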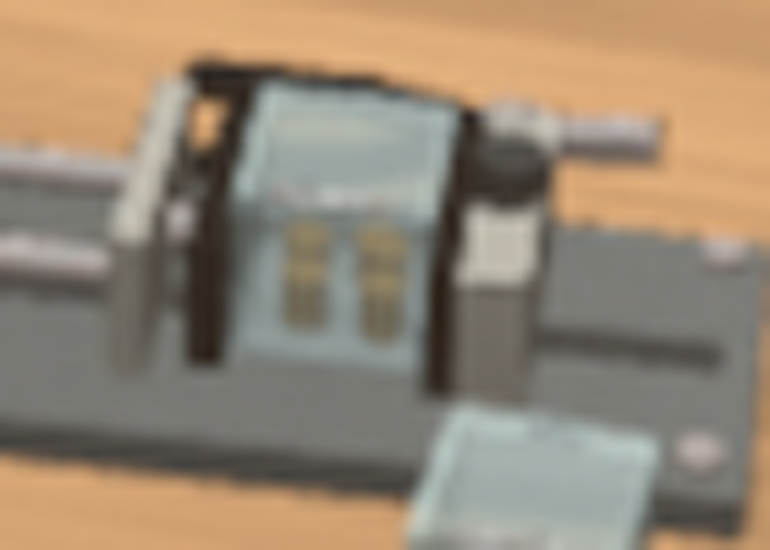

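Call:
drive_tool([
  {"ax": 0,"ay": 0,"az": 0,"dx": 3,"dy": 0.3,"dz": 0,"jaw": 0.1},
  {"ax": 0,"ay": 0,"az": 0,"dx": 3,"dy": 0.3,"dz": 0,"jaw": 0.1},
])

```text
time_s: 17.27
position: [0.5237, -0.1422, 0.0963]
ee_rot: [2.095, 2.333, -0.001]
force: [6.2, -5.6, -8.9]
gripper_width: 0.0213
```

```bash
python3 -c "
from h import *
ang()"
```

```text
theta 3.143 R 60.5 Frad -5.6 Ftan -6.2 Fz -8.9 w 0.0213 t 17.27
```

Call:
drive_tool([
  {"ax": 0,"ay": 0,"az": 0,"dx": 3,"dy": 0.3,"dz": 0,"jaw": 0.1},
  {"ax": 0,"ay": 0,"az": 0,"dx": 3,"dy": 0.3,"dz": 0,"jaw": 0.1},
])

```text
time_s: 17.52
position: [0.5235, -0.1398, 0.0963]
ee_rot: [2.095, 2.332, -0.002]
force: [6.4, -5.2, -8.8]
gripper_width: 0.0212
```

```bash
python3 -c "
from h import *
ang()"
```

```text
theta 3.182 R 60.5 Frad -6.1 Ftan -5.6 Fz -8.8 w 0.0212 t 17.52
```

Call:
drive_tool([
  {"ax": 0,"ay": 0,"az": 0,"dx": 3,"dy": 0.4,"dz": 0,"jaw": 0.1},
  {"ax": 0,"ay": 0,"az": 0,"dx": 3,"dy": 0.4,"dz": 0,"jaw": 0.1},
])

```text
time_s: 17.77
position: [0.5234, -0.1374, 0.0962]
ee_rot: [2.095, 2.331, -0.003]
force: [5.4, -8.1, -8.4]
gripper_width: 0.0217
```

```bash
python3 -c "
from h import *
ang()"
```

```text
theta 3.222 R 60.4 Frad -5.2 Ftan -8.2 Fz -8.4 w 0.0217 t 17.77
```

Call:
drive_tool([
  {"ax": 0,"ay": 0,"az": 0,"dx": 3,"dy": 0.6,"dz": 0,"jaw": 0.1},
  {"ax": 0,"ay": 0,"az": 0,"dx": 3,"dy": 0.6,"dz": 0,"jaw": 0.1},
])

```text
time_s: 18.02
position: [0.5235, -0.1349, 0.0963]
ee_rot: [2.096, 2.331, -0.004]
force: [5.0, -7.9, -9.1]
gripper_width: 0.0214
```

```bash
python3 -c "
from h import *
ang()"
```

```text
theta 3.263 R 60.4 Frad -5.1 Ftan -7.9 Fz -9.1 w 0.0214 t 18.02
```

Call:
drive_tool([
  {"ax": 0,"ay": 0,"az": 0,"dx": -3,"dy": 0,"dz": 0,"jaw": 0.1},
  {"ax": 0,"ay": 0,"az": 0,"dx": -3.5,"dy": 1,"dz": 0,"jaw": 0.1},
  {"ax": 0,"ay": 0,"az": 0,"dx": -3.5,"dy": 1,"dz": 0,"jaw": 0.3},
  {"ax": 0,"ay": 0,"az": 0,"dx": -3.5,"dy": 1,"dz": 0,"jaw": 0.5},
  {"ax": 0,"ay": 0,"az": 0,"dx": -3.5,"dy": 1,"dz": 0,"jaw": 0.5},
  {"ax": 0,"ay": 0,"az": 0,"dx": -3.5,"dy": 1,"dz": 0,"jaw": 0.5},
])

```text
time_s: 18.77
position: [0.5233, -0.1332, 0.0962]
ee_rot: [-2.097, -2.338, -0.0]
force: [-0.8, -0.3, 0.1]
gripper_width: 0.046
```

```bash
python3 -c "
from h import *
ang()
w('w20','s20')"
```

```text
theta 3.292 R 60.7 Frad 0.8 Ftan -0.3 Fz 0.1 w 0.0460 t 18.77
[ 0.52325169 -0.13318639  0.09616287] [-0.77000044 -0.31021631  0.05551425] 0.04603066989735762
```

View pics/w20c.png

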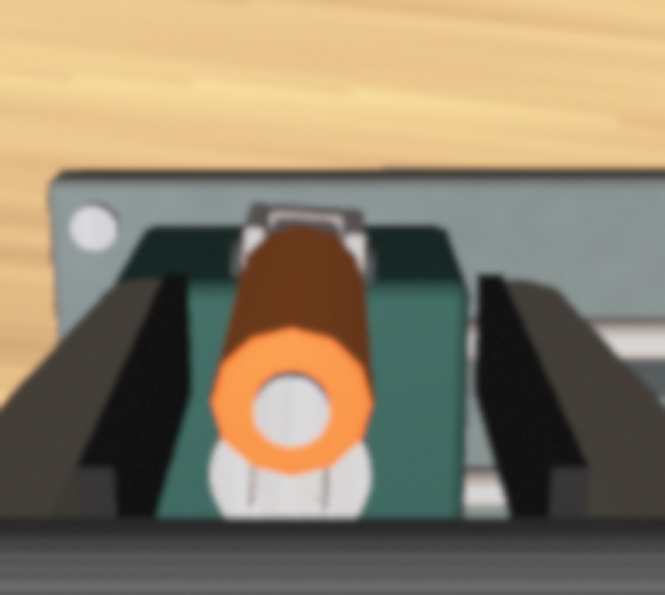

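```bash
python3 -c "
from h import *
def tip(name,cx,cy):
    a=np.load(name+'.npz');T=a['T'];P=ray('wrist',cx/3.5+230,cy/3.5+150,.162,T=T)
    yaw=.1085;ex=np.array([np.cos(yaw),np.sin(yaw)]);ey=np.array([-ex[1],ex[0]])
    d=P[:2]-(np.array([.6424,-.12906])-60e-3*ex); print(name,d@ex*1e3,d@ey*1e3,np.arctan2(-(d@ey),d@ex)%6.2832)
tip('w20',291,409);tip('w14',331,412)
p=np.load('s20.npz')['p']
cv2.imwrite('pics/s20d.png',cv2.resize(p[190:240,300:370,::-1],(0,0),fx=11,fy=11,interpolation=cv2.INTER_CUBIC))
"
```

```text
w20 -60.4032946843353 3.8190168027324964 3.204748607668517
w14 60.00282795967082 0.0029159011910888997 6.283151403937315
```

View pics/s20d.png

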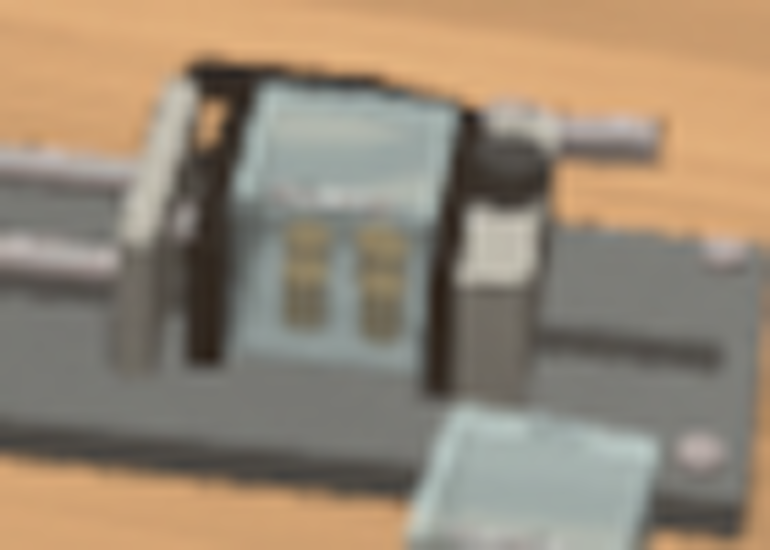

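Call:
drive_tool([
  {"ax": 0,"ay": 0,"az": 0,"dx": 4,"dy": 0,"dz": 0,"jaw": 0.5},
  {"ax": 0,"ay": 0,"az": 0,"dx": 8,"dy": 0,"dz": 0,"jaw": 0.5},
  {"ax": 0,"ay": 0,"az": 0,"dx": 10,"dy": 0.5,"dz": 0,"jaw": 0.5},
  {"ax": 0,"ay": 0,"az": 0,"dx": 10,"dy": 0.5,"dz": 0,"jaw": 0.5},
])

```text
time_s: 19.38
position: [0.5229, -0.1261, 0.0962]
ee_rot: [2.097, 2.335, -0.003]
force: [0.8, -7.3, -2.0]
gripper_width: 0.0459
```

```bash
python3 -c "
from h import *
ang();print(telemetry.state()['position'])"
```

```text
theta 3.407 R 61.7 Frad -1.9 Ftan -7.1 Fz -2.0 w 0.0459 t 19.38
[ 0.5229041  -0.12607701  0.09620011]
```

Call:
drive_tool([
  {"ax": 0,"ay": 0,"az": 0,"dx": 2.5,"dy": 0.3,"dz": 0,"jaw": 0.5},
  {"ax": 0,"ay": 0,"az": 0,"dx": 5,"dy": 0.5,"dz": 0,"jaw": 0.5},
  {"ax": 0,"ay": 0,"az": 0,"dx": 5,"dy": 0.5,"dz": 0,"jaw": 0.5},
])

```text
time_s: 19.75
position: [0.5229, -0.1223, 0.0963]
ee_rot: [2.097, 2.333, -0.004]
force: [1.0, -8.1, -2.4]
gripper_width: 0.046
```

```bash
python3 -c "
from h import *
ang();w('w21','s21')"
```

```text
theta 3.466 R 62.4 Frad -2.7 Ftan -7.7 Fz -2.4 w 0.0460 t 19.75
[ 0.52292575 -0.1223498   0.09626302] [ 0.96385839 -8.12994838 -2.41371451] 0.04600840760302297
```

View pics/w21c.png

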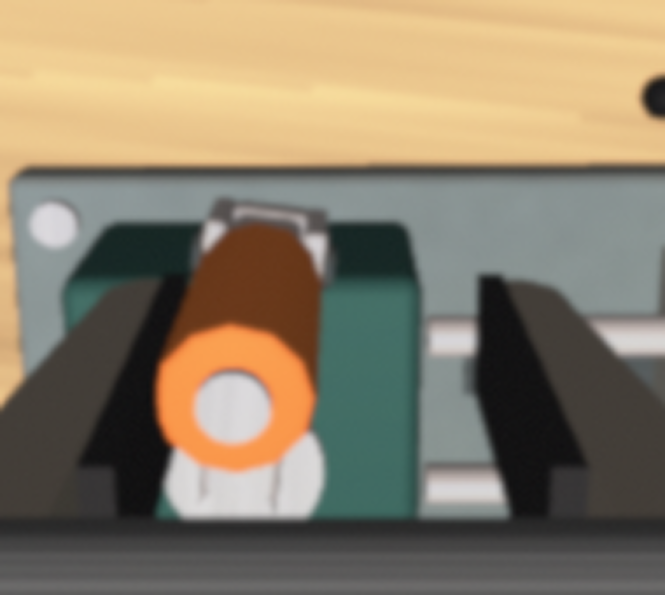

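```bash
cat >> h.py <<'E'
def tip(name,cx,cy):
    a=np.load(name+'.npz');T=a['T'];P=ray('wrist',cx/3.5+230,cy/3.5+150,.162,T=T)
    yaw=.1085;ex=np.array([np.cos(yaw),np.sin(yaw)]);ey=np.array([-ex[1],ex[0]])
    d=P[:2]-(np.array([.6424,-.12906])-60e-3*ex); print(name,d@ex*1e3,d@ey*1e3,np.arctan2(-(d@ey),d@ex)%6.2832)
E
python3 -c "
from h import *
tip('w21',233,405)"
```

```text
w21 -60.15091618594885 7.367566786415851 3.2634849737658307
```

Call:
drive_tool([
  {"ax": 0,"ay": 0,"az": 0,"dx": 1.5,"dy": 0.3,"dz": 0,"jaw": 0.5},
  {"ax": 0,"ay": 0,"az": 0,"dx": 2.5,"dy": 0.3,"dz": 0,"jaw": 0.5},
  {"ax": 0,"ay": 0,"az": 0,"dx": 2.5,"dy": 0.3,"dz": 0,"jaw": 0.5},
])

```text
time_s: 20.23
position: [0.523, -0.1205, 0.0963]
ee_rot: [2.097, 2.332, -0.005]
force: [1.1, -9.7, -4.0]
gripper_width: 0.0462
```

```bash
python3 -c "
from h import *
ang()"
```

```text
theta 3.494 R 62.7 Frad -3.4 Ftan -9.1 Fz -4.0 w 0.0462 t 20.23
```

Call:
drive_tool([
  {"ax": 0,"ay": 0,"az": 0,"dx": -6,"dy": 0,"dz": 0,"jaw": 0.5},
  {"ax": 0,"ay": 0,"az": 0,"dx": -12,"dy": 0,"dz": 0,"jaw": 0.5},
  {"ax": 0,"ay": 0,"az": 0,"dx": -14,"dy": 0,"dz": 0,"jaw": 0.5},
  {"ax": 0,"ay": 0,"az": 0,"dx": -14,"dy": 0,"dz": 0,"jaw": 0.5},
])

```text
time_s: 20.72
position: [0.5243, -0.1296, 0.0961]
ee_rot: [-2.098, -2.338, -0.0]
force: [-0.7, 0.7, 0.7]
gripper_width: 0.0461
```

```bash
python3 -c "
from h import *
ang();w('w22','s22')"
```

```text
theta 3.352 R 59.9 Frad 0.8 Ftan 0.7 Fz 0.7 w 0.0461 t 20.73
[ 0.52428816 -0.12960914  0.09608995] [-0.69939942  0.73782042  0.66844102] 0.04612239283354435
```

View pics/w22c.png

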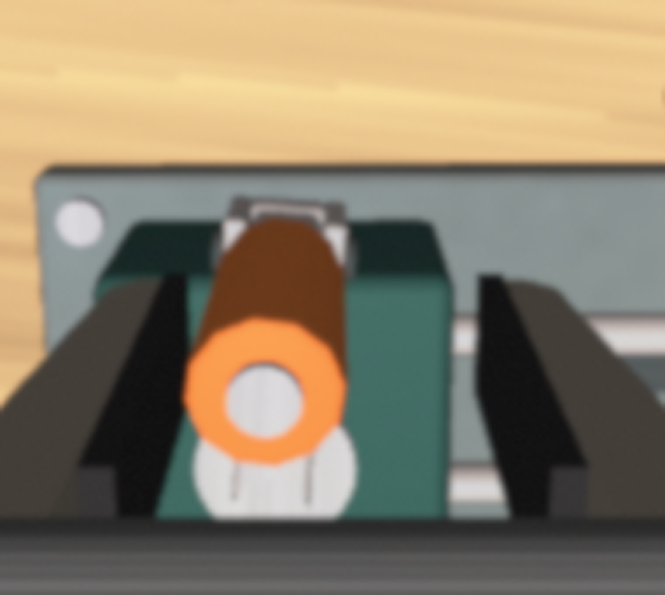

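Call:
drive_tool([
  {"ax": 0,"ay": 0,"az": 0,"dx": -5,"dy": 0,"dz": 0,"jaw": 0.5},
  {"ax": 0,"ay": 0,"az": 0,"dx": -9,"dy": 0,"dz": 0,"jaw": 0.5},
  {"ax": 0,"ay": 0,"az": 0,"dx": -9,"dy": 0,"dz": -30,"jaw": 0.5},
  {"ax": 0,"ay": 0,"az": 0,"dx": -9,"dy": 0,"dz": -80,"jaw": 0.5},
  {"ax": 0,"ay": 0,"az": 0,"dx": -9,"dy": 0,"dz": -140,"jaw": 0.5},
  {"ax": 0,"ay": 0,"az": 0,"dx": -9,"dy": 0,"dz": -200,"jaw": 0.5},
  {"ax": 0,"ay": 0,"az": 0,"dx": -9,"dy": 0,"dz": -200,"jaw": 0.5},
  {"ax": 0,"ay": 0,"az": 0,"dx": -9,"dy": 0,"dz": -200,"jaw": 0.5},
])

```text
time_s: 21.82
position: [0.5248, -0.1389, 0.2955]
ee_rot: [-2.098, -2.338, -0.0]
force: [-0.4, -0.6, -0.0]
gripper_width: 0.0458
```

```bash
python3 -c "
from h import *
tip('w22',264,400)
shot('wrist','w23')
s,p,d,T=shot('scene','s23')
cv2.imwrite('pics/s23c.png',cv2.resize(p[130:255,220:390,::-1],(0,0),fx=4.5,fy=4.5,interpolation=cv2.INTER_CUBIC))
"
```

```text
w22 -60.308828254065006 3.7354863280177852 3.203467614089545
```

View pics/s23c.png

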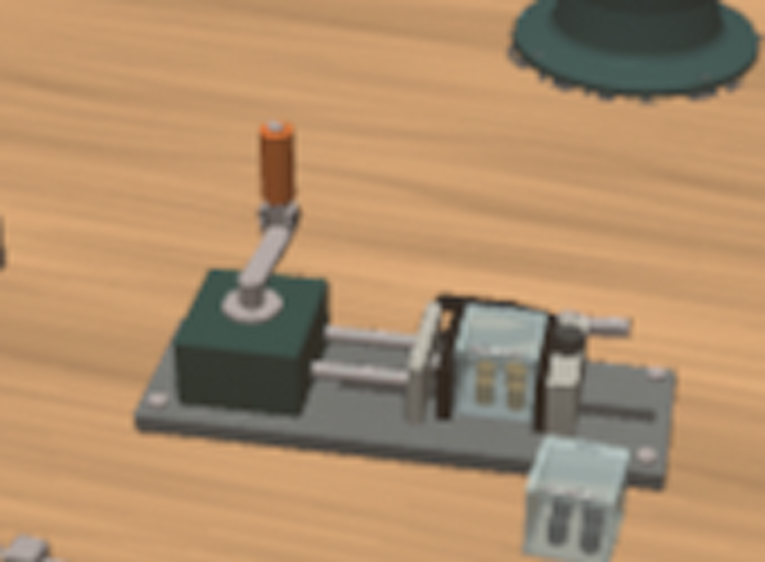

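View pics/w23.png

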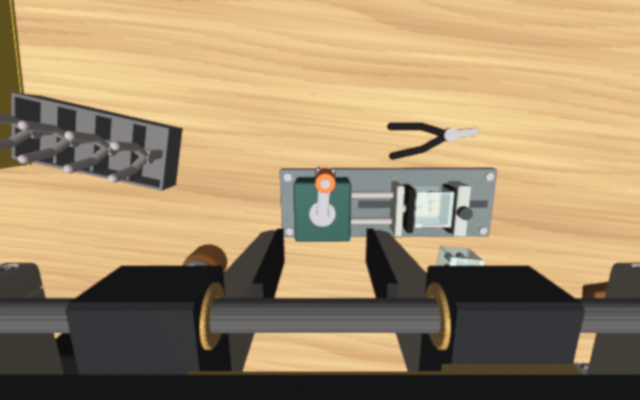

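Call:
drive_tool([
  {"ax": 0,"ay": 0,"az": 0,"dx": 55,"dy": 27,"dz": 0,"jaw": 1},
  {"ax": 0,"ay": 0,"az": 0,"dx": 115,"dy": 55,"dz": 0,"jaw": 1},
  {"ax": 0,"ay": 0,"az": 0,"dx": 115,"dy": 55,"dz": 50,"jaw": 1},
  {"ax": 0,"ay": 0,"az": 0,"dx": 115,"dy": 55,"dz": 100,"jaw": 1},
  {"ax": 0,"ay": 0,"az": 0,"dx": 115,"dy": 55,"dz": 140,"jaw": 1},
  {"ax": 0,"ay": 0,"az": 0,"dx": 115,"dy": 55,"dz": 140,"jaw": 1},
  {"ax": 0,"ay": 0,"az": 0,"dx": 115,"dy": 55,"dz": 140,"jaw": 1},
])

```text
time_s: 22.8
position: [0.5681, -0.019, 0.1569]
ee_rot: [2.098, 2.337, 0.0]
force: [0.3, -0.6, 1.0]
gripper_width: 0.0919
```

```bash
python3 -c "
from h import *
s,p,d,T=shot('wrist','w24');print(s['position'])
cv2.imwrite('pics/w24c.png',cv2.resize(p[150:270,245:405,::-1],(0,0),fx=5,fy=5,interpolation=cv2.INTER_CUBIC))
"
```

```text
[ 0.56813687 -0.01903088  0.15685082]
```

View pics/w24c.png

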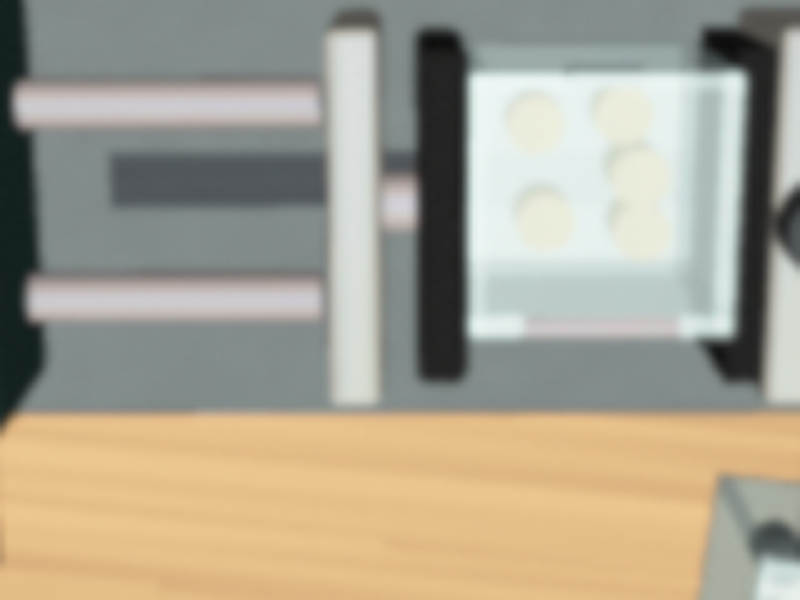

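Call:
drive_tool([
  {"ax": 0,"ay": 0,"az": 0,"dx": 0,"dy": 0,"dz": -50,"jaw": 1},
  {"ax": 0,"ay": 0,"az": 0,"dx": 0,"dy": 0,"dz": -100,"jaw": 1},
  {"ax": 0,"ay": 0,"az": 0,"dx": 0,"dy": 0,"dz": -100,"jaw": 1},
  {"ax": 0,"ay": 0,"az": 0,"dx": 0,"dy": 0,"dz": -100,"jaw": 1},
])

```text
time_s: 23.35
position: [0.5676, -0.0186, 0.2569]
ee_rot: [2.098, 2.338, 0.003]
force: [1.4, 0.9, -0.4]
gripper_width: 0.0918
```

```bash
python3 -c "
from h import *
from bench import arm
s,p,d,T=shot('scene','s25')
q=np.load('s23.npz')['p'];print(s['force'],np.abs(p[150:240,265:390].astype(int)-q[150:240,265:390]).max())
cv2.imwrite('pics/s25c.png',cv2.resize(p[130:255,220:390,::-1],(0,0),fx=4.5,fy=4.5,interpolation=cv2.INTER_CUBIC))
"
```

```text
[ 1.43213965  0.91720327 -0.38637983] 2
```

View pics/s25c.png

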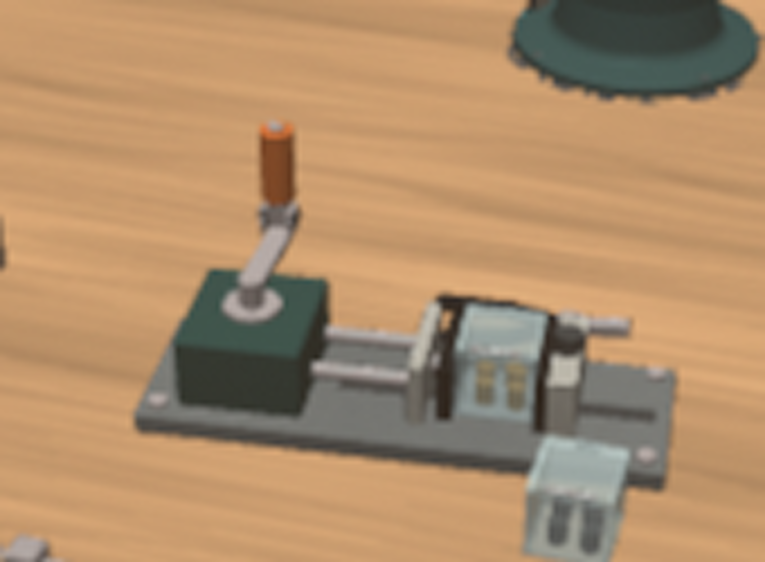

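Nothing has moved since I let go: the handle is upright at crop pixel (277,165) and the box is between both pads at crop pixels 455–540.

```bash
python3 -c "
from bench import arm
print(arm.sign_off())"
```

```text
the job is handed in; nothing more can be done
None
```

I folded the crank handle up against its stop first. Then I cranked it clockwise to about 3.2 rad, until the clear box was pinched between the moving jaw and the back jaw. I let go, lifted clear and handed the job in at about 23 s. I handled only the crank handle, and the pictures show nothing else moved.

**Last checks:**
- **Handle:** it stands upright. Its tip is 60.3 mm from the crank axis, against 60 mm for exactly upright.
- **Box:** it touches both pads. The scene picture did not change over the last 1.5 s, and the tool was free of contact.
- **Squeeze:** the close-up shows the jaw pad sprung back about 3–4 mm, which is roughly 12–16 N. The handle force just before release gave about 14 N.

**Checks that disagreed:**
- **Fingertips:** they sit about 40 mm short of the stated tool geometry. My first descent stopped above the handle and closed on air. I went by the pictures after that.
- **Crank position:** the crank came back to 3.20 rad after both releases. Measured from where I first felt contact (3.115 rad), that means only about 7 N. Returning twice to the same angle fits the 12 N ease-back, and so does the pad picture. All of these are above the 5 N needed to hold and well below the 35 N that cracks the box.

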